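Seat the sensor insert and hold the bayonet cap half-turned

TASK

Load the sensor housing: put the round metal sensor insert upright into the recess in the housing's neck and press it down until it is flush, then put the bayonet cap on over it, fully down with its tabs through the gaps. Turn the cap clockwise (seen from above) half-way to its lock, about 40 degrees, so that its grip bar points along the two long index lines, never as far as the lock click. Finish while still gripping the bar and holding the cap there against its return spring; do not knock over or push aside the lens tube, the mirror mount or the lens case behind.

Things in the scene. Friction and masses are not known exactly. Their poses are not given: they have to be found in the camera images.
- housing: Aluminium sensor housing fixed to the bench (all sizes in mm): base plate 104x104x6, round body 92 in diameter to 30 above the bench, neck 44 in diameter to 45. Origin on the neck's axis at bench level, z up. Two flange arcs round the neck's top (radius 28, 38.5 to 45 above the bench) leave two gaps 30 degrees wide, at its +x and -x. A brass connector reaches 63 from the axis at +y, 18 up.
- recess_mouth (a point): Centre of the round recess's mouth in the top of the neck, 45 above the bench. The recess is 29 in diameter and the insert has about 1.5 clearance all round. In it lies a carrier disc held by friction.
- entry_dot (a point): Dot on the body's top, 40 from the axis at the housing's +x (one more at -x): the gaps for the cap's tabs. The cap goes down only with its bar along these dots, turns only clockwise seen from above, and seats with its underside 31.5 above the bench and about 2 mm play up and sideways.
- half_mark (a point): Outer end of a long index line on the body's top, 45 from the axis, 30 above the bench, 40 degrees clockwise of entry_dot (one more opposite): the half-way angle. Return-spring vanes push the cap back from about 10 degrees on (0.08 N m here; let go, it springs back), a spring catch resists from about 49, and the lock clicks at 83 (pair of short lines).
- carrier (a joint): Depth of the carrier disc in the recess: 0 = up (the insert on it stands about 7.5 mm proud of the neck), 0.008 m = fully down (the insert's top is then 0.5 mm below the neck's top). It slides down under more than about 4 N and stays where it is left.
- return_ring (a joint): Angle (rad) by which the cap has pushed the return-spring ring inside the neck clockwise: 0 at rest, about 0.52 to 0.56 when the cap has turned 40 degrees (0.7 rad), 1.36 at the end.
- insert_mid (a point): Round steel sensor insert, upright, 26 in diameter and 30 tall, with a glass window on top, loose on the bench, 0.06 kg. Point at its centre, 15 above its underside.
- cap: Grey bayonet cap, loose, standing skirt down, 0.12 kg. Origin at the centre of its underside, z up. Skirt 68 outside, 60 inside diameter (70 over its ribs); inner ceiling 13.5, flat top 18.5 above the underside. On the top a grip bar along its x axis. Two inward tabs (8 wide, 5 high, inner ends 24 from the axis) at the skirt's lower edge under the bar's ends; half a turn makes no difference.
- cap_bar (a point): Point on the cap's axis in its grip bar, 36 above the cap's underside. The bar is 54 long, 14 thick and stands from 18.5 to 48.5 above the underside; grip it across its thickness.
- lens_tube: Bystander: black lens tube, 30 in diameter, 45 tall, standing on end. Origin at the centre of its underside.
- mirror_mount: Bystander: black mirror mount 44x38x58 standing on the bench. Origin at the centre of its underside.
- lens_case: Bystander: round white lens case, 57 in diameter, 20 high. Origin at the centre of its underside.
There are look-alikes about, which are no part of the job. Of the things that look like the cap, the largest one is meant.

How it is judged:
By the outcome, as a careful person would: the job done as asked, in the order asked, and still so for the second after the job is handed in, while the arm keeps its last pose, push and grip.
It also fails if it takes over 59 s, if anything falls off the work surface, if the arm or the gripper's body presses on something with over 40 N, if the wrist force passes 120 N, or if a joint passes its speed limit or range.

ROBOT

A 6-joint arm with a two-finger parallel gripper is mounted at the origin on a cart in front of the work surface, level with it; the furniture and walls round the work are solid. World frame = base frame: x ahead of the robot, y to its left, z up, the work surface at z = 0. Lengths are in mm, angles in rad, forces in N, time in s.
With the tool pointing down it reaches from about 350 to 875 mm from the base axis. Payload 15.5 kg.
Tool frame: the origin (TCP) lies between the finger pads; the fingertips stand ahead of it and the grasp point (between the pads) lies 3 mm ahead of it (tips_ahead is the z of the fingertips in the tool frame, in mm); z points along the fingers, y is the direction in which the jaws open and shut (so a half turn about z gives the same grasp; the last joint's range is limited). The gripper opens to 85 mm and grips with 20 to 120 N. Pads are 22 mm wide; open, the fingers measure 114 mm over their backs; the gripper's body (76 mm by 85 mm) begins 54 mm behind the grasp point. The pads swing forward as they close: fully open they stand 13 mm farther back than shut.
Start: joints at [-1.427, 0.494, 1.345, -0, 1.302, -0.096], TCP at [147.837, -607.265, 253.277] pointing down, gripper open.
Joint ranges: [-2.91, 2.91], [-0.82, 2.16], [0.22, 2.67], [-1.22, 4.37], [0.12, 2.79], [-3.08, 3.08]. Speed limits (rad/s): [1.89, 1.89, 2.57, 3.01, 3.01, 3.01].

INTERFACE

Orientations are given as a rotation vector (axis times angle).
In Python, from station import * gives the robot as it stands.
- The arm moves only by the shell command python3 -m inch 'ROWS' [FORCE]. ROWS is a JSON object of lists of equal length, an entry for each row: "rotation": the turn, a rotation vector about the tool's x, y, z in rad, a list of three; "translation": the shift along the tool's x, y, z in cm, a list of three; "hand": the finger opening in cm, from 0 to 8.54. A call has 1 to 12 rows; each row shifts and turns the commanded pose from where the row before left it, along the tool's axes as they then stand; what a row does not reach is not made up. A row lasts 1/12 s, in which the tool goes at most 41.7 mm and 7.16 degrees, less where a joint would pass 70% of its speed; a pose out of reach is approached as far as the arm can. A call with a gripper value outside its range is refused whole. The fingers move at their own pace and stop on an object; FORCE is the grip in N (left out, the last holds). Time passes only in rows, so rows that do not move let the fingers close. It gives the time, the measured TCP pose, the force and the opening at its end, in the units of the state.
- read_state(): the state, without advancing time (a new reading comes with each control period).
- read_camera(name): name is "scene" or "top" or "wrist"; returns the picture (480x640x3 uint8, red, green, blue); there is no depth.
- get_calibration(name): a dict with "fx", "fy", "cx", "cy" (pixels), "rvec" (rotation vector, rad) and "tvec" (3), from world to camera coordinates, as OpenCV has them; the wrist camera has in their place "T_tool_cam" (4x4, takes a point from camera to tool coordinates, whose origin is the TCP and whose axes are the flange's). Camera axes: x right, y down, z forward; pixel columns grow to the right and rows downward; lengths in mm; the calibration is good to about 2 mm. A picture is of the moment at which its call begins: read the wrist's pose just before it. get_calibration takes no time and is no camera call.
- sign_off(): hands the job in, once; it reports no verdict.
The state is a dict: "clock": time; "joint_positions": joint angles; "joint_vel": joint speeds; "effort": joint torques, N m; "tcp_pos": TCP position; "orientation": TCP orientation; "contact_force": force on the tool from outside, world axes, zero at the start; "ft_torque": the same for the moment, N m; "opening": finger opening in mm.
Only numpy, scipy, OpenCV 4.12 (cv2) and the standard library are available. Lean on these libraries where they do the work, as an engineer would, in place of code of your own. Each camera call takes 0.05 s, during which the arm holds its last target.

## Working session

There is one attempt and no reset: what is moved stays moved. The work goes in short steps, Python scripts to look and compute and a shell command to move; the robot and the scene stay as the last step left them, time stands still between calls to the robot, and variables do not carry over. Pictures are saved under pics/ and viewed, and the job is handed in when it is done.

```bash
ls; mkdir -p pics
python3 - <<'E'
from station import *
import cv2
s=read_state(); print(s)
for n in ("scene","top","wrist"):
    im=read_camera(n); cv2.imwrite(f"pics/{n}0.png",im[:,:,::-1]); print(n,get_calibration(n))
E
```

```text
pics
{'clock': 0.0, 'joint_positions': array([-1.42748030e+00,  4.94177748e-01,  1.34613977e+00, -3.05346906e-05,
        1.30249242e+00, -9.54627675e-02]), 'joint_vel': array([ 0.00076904,  0.00035305,  0.00083875, -0.00034904,  0.00022221,
        0.0006269 ]), 'effort': array([ 8.71081429e-03, -8.82129550e+01, -3.83853722e+01,  4.31188728e-04,
        1.01780586e-02, -2.08282688e-05]), 'tcp_pos': array([ 147.79113583, -606.92889511,  252.70068899]), 'orientation': array([-3.11802029e+00, -3.74050235e-01,  9.19368891e-05]), 'contact_force': array([-0.81492977,  0.66133811,  1.81212723]), 'ft_torque': array([-0.0137019 , -0.00086819, -0.01248953]), 'opening': 85.22889819422083}
scene {'fx': 555.6442614705169, 'fy': 555.6442614705169, 'cx': 321.7393490812009, 'cy': 246.46635264413842, 'rvec': array([ 1.01871577, -2.43142637,  1.04255573]), 'tvec': array([399.2183891 , 305.90168301, 879.52141209])}
top {'fx': 543.649369217417, 'fy': 543.649369217417, 'cx': 324.17462580541655, 'cy': 237.61968065970166, 'rvec': array([ 2.16620502, -2.14685075,  0.10133798]), 'tvec': array([-4.69596285e-02,  5.59037010e+02,  1.23720209e+03])}
wrist {'fx': 401.61991979166385, 'fy': 401.61991979166385, 'cx': 317.0886793465013, 'cy': 246.4136261036528, 'T_tool_cam': array([[ 8.20544443e-04, -9.59988370e-01, -2.80038669e-01,
         7.00660042e+01],
       [ 9.99999317e-01,  5.54705090e-04,  1.02854884e-03,
         8.05820162e-01],
       [-8.32056046e-04, -2.80039322e-01,  9.59988170e-01,
        -1.20451336e+02],
       [ 0.00000000e+00,  0.00000000e+00,  0.00000000e+00,
         1.00000000e+00]])}
```

View pics/scene0.png

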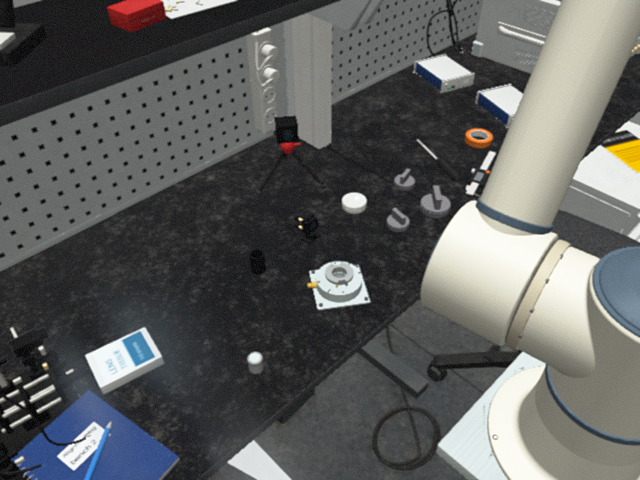

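View pics/top0.png

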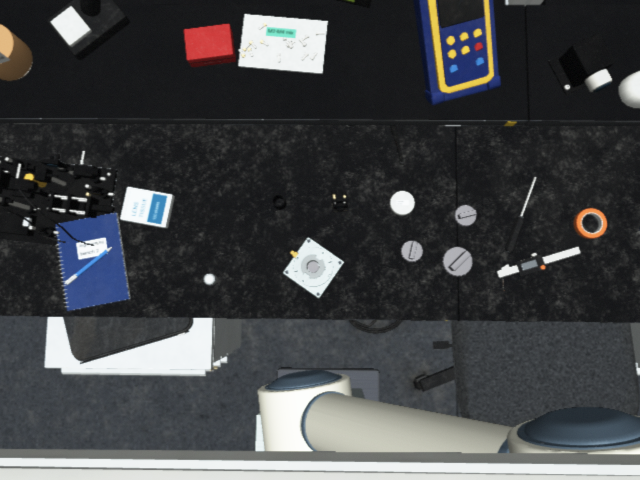

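View pics/wrist0.png

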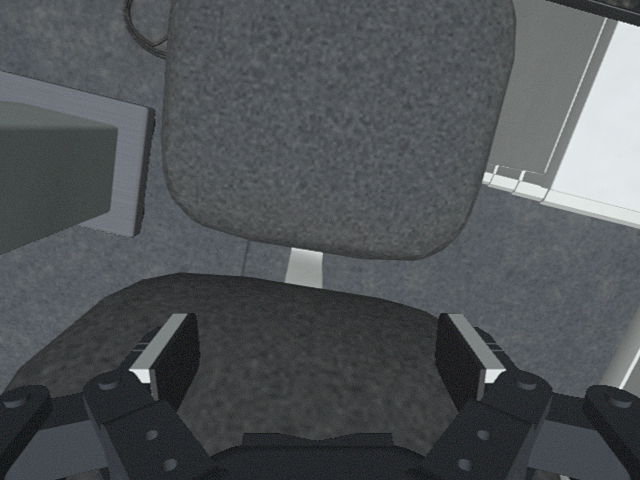

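The scene shows the housing at top-camera px (313,267), a white-topped insert at (209,280), three caps at about (412,251), (466,215) and (458,262), the last being the largest, and the bystanders at (280,202), (340,200) and (402,203). Next I'll enlarge those areas and compute positions.

```bash
cat > h.py <<'E'
import numpy as np, cv2
from scipy.spatial.transform import Rotation as R
from station import *
def campose(name,st=None):
    c=get_calibration(name)
    K=np.array([[c['fx'],0,c['cx']],[0,c['fy'],c['cy']],[0,0,1]])
    if name=='wrist':
        T=np.eye(4);T[:3,:3]=R.from_rotvec(st['orientation']).as_matrix();T[:3,3]=st['tcp_pos']
        Tw=T@np.array(c['T_tool_cam'])
    else:
        M=np.eye(4);M[:3,:3]=R.from_rotvec(c['rvec']).as_matrix();M[:3,3]=c['tvec'];Tw=np.linalg.inv(M)
    return K,Tw
def px2w(name,uv,z,st=None):
    K,T=campose(name,st)
    d=T[:3,:3]@np.linalg.inv(K)@np.array([uv[0],uv[1],1.])
    o=T[:3,3]; return o+d*(z-o[2])/d[2]
def w2px(name,p,st=None):
    K,T=campose(name,st); q=K@(T[:3,:3].T@(np.asarray(p,float)-T[:3,3])); return q[:2]/q[2]
def crop(im,x0,y0,x1,y1,f,fn):
    c=cv2.resize(im[y0:y1,x0:x1],None,fx=f,fy=f,interpolation=cv2.INTER_CUBIC); cv2.imwrite(fn,c)
E
python3 - <<'E'
from h import *
im=cv2.imread('pics/top0.png')
crop(im,270,225,370,300,8,'pics/c1.png'); crop(im,390,190,490,290,6,'pics/c2.png')
im=cv2.imread('pics/scene0.png')
crop(im,290,240,390,315,8,'pics/c3.png')
for n,uv,z in [('housing',(313,267),45),('insert',(209,280),30),('cap',(458,262),48),('capB',(412,251),30),('capC',(466,215),30),('tube',(280,202),45),('mm',(340,200),58),('case',(402,203),20)]:
    print(n,px2w('top',uv,z).round(0))
E
```

```text
housing [489.  30.  45.]
insert [458. 272.  30.]
cap [ 504. -301.   48.]
capB [ 530. -199.   30.]
capC [ 615. -326.   30.]
tube [640. 108.  45.]
mm [643. -31.  58.]
case [ 644. -178.   20.]
```

View pics/c1.png

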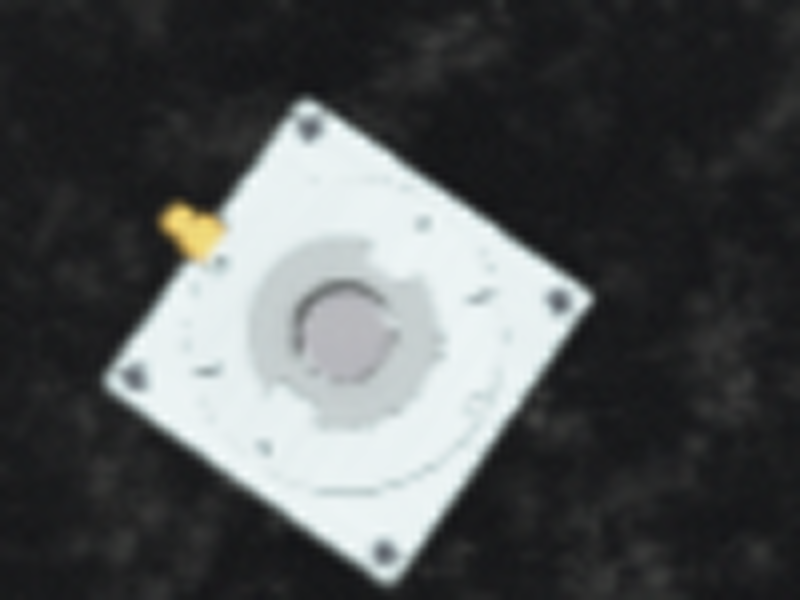

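View pics/c2.png

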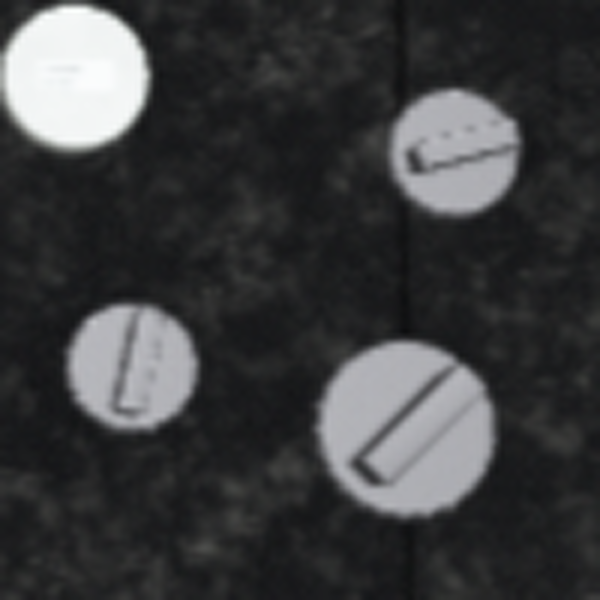

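View pics/c3.png

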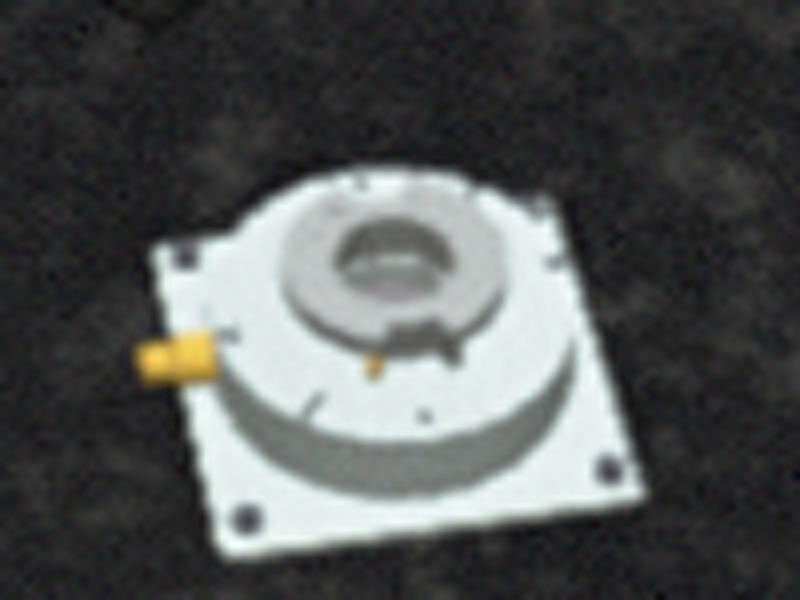

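```bash
cat >> h.py <<'E'
def yaw(st): 
    x=R.from_rotvec(st['orientation']).as_matrix()[:,0]; return np.degrees(np.arctan2(x[1],x[0]))
def plan(target,yaw_t=None,st=None,n=None):
    """delta in tool cm (current axes); tool z rotation in rad; tilt correction"""
    st=st or read_state(); Rm=R.from_rotvec(st['orientation']).as_matrix()
    d=Rm.T@(np.asarray(target,float)-st['tcp_pos'])/10
    print('clock',round(st['clock'],2),'tcp',st['tcp_pos'].round(1),'yaw',round(yaw(st),2),'open',round(st['opening'],1),'F',st['contact_force'].round(1),'T',st['ft_torque'].round(2),'q',st['joint_positions'].round(2))
    print('delta tool cm',d.round(3), 'tilt z',Rm[:,2].round(4))
    if yaw_t is not None: print('rotz rad',np.radians(yaw(st)-yaw_t).round(3))
E
python3 - <<'E'
from h import *
dots=[px2w('top',(270+x/8,225+y/8),30) for x,y in [(423,222),(264,447)]]
ln=[px2w('top',(270+x/8,225+y/8),30) for x,y in [(481,296),(207,371)]]
print(dots,sum(dots)/2); d=dots[0]-dots[1]; print(np.degrees(np.arctan2(d[1],d[0])),np.linalg.norm(d))
d=ln[0]-ln[1]; print(sum(ln)/2,np.degrees(np.arctan2(d[1],d[0])),np.linalg.norm(d))
# cap: skirt outer circle centre at top z=18.5
c=px2w('top',(390+407/6,190+428/6),18.5);print('cap',c)
# bar end corners top z=48.5 
b=[px2w('top',(390+x/6,190+y/6),48.5) for x,y in [(370,470),(472,378)]];d=b[1]-b[0];print('bar',np.degrees(np.arctan2(d[1],d[0])))
plan((470,-300,252),14)
E
```

```text
[array([523.66953149,   7.66241096,  30.        ]), array([457.95687556,  53.02755358,  30.        ])] [490.81320353  30.34498227  30.        ]
-34.61950126224443 79.85079407829924
[491.02547699  30.24399142  30.        ] -74.17027107083476 82.40679172078947
cap [ 507.20691631 -307.50462227   18.5       ]
bar -47.96995471019242
clock 0.15 tcp [ 147.8 -607.   252.9] yaw 13.68 open 85.6 F [-0.4 -0.2  0.7] T [0.01 0.01 0.03] q [-1.43  0.49  1.35 -0.    1.3  -0.1 ]
delta tool cm [ 38.57  -22.211   0.109] tilt z [-1.e-04  9.e-04 -1.e+00]
rotz rad -0.006
```

```bash
python3 -m inch '{"translation":[[1.6,-0.9,0],[3.2,-1.85,0],[3.2,-1.85,0],[3.2,-1.85,0.4],[3.4,-2,0.4],[3.4,-2,0.4],[3.4,-2,0.4],[3.4,-2,0.4],[3.4,-2,0.4],[3.4,-2,0.4],[3.2,-1.85,0.4],[3.0,-1.6,0.4]],"rotation":[[0,0,0],[0,0,0],[0,0,0],[0,0,0],[0,0,0],[0,0,0],[0,0,0],[0,0,0],[0,0,0],[0,0,0],[0,0,0],[0,0,0]],"hand":[8.5,8.5,8.5,8.5,8.5,8.5,8.5,8.5,8.5,8.5,8.5,8.5]}' 60
python3 - <<'E'
from h import *
st=read_state(); im=read_camera('wrist'); cv2.imwrite('pics/w1.png',im[:,:,::-1])
plan((470,-300,220),14,st); import pickle; pickle.dump(st,open('pics/w1.pkl','wb'))
E
```

```text
clock: 1.15
tcp_pos: [464.5, -302.5, 217.1]
orientation: [-3.119, -0.375, 0.0]
contact_force: [0.3, -0.9, 1.0]
opening: 84.8
clock 1.15 tcp [ 464.5 -302.5  217.1] yaw 13.72 open 84.8 F [ 0.3 -0.9  1. ] T [-0.06 -0.05  0.01] q [-0.69  0.43  1.57  0.    1.14  0.65]
delta tool cm [ 0.597 -0.114 -0.291] tilt z [-1.e-04  3.e-04 -1.e+00]
rotz rad -0.005
```

View pics/w1.png

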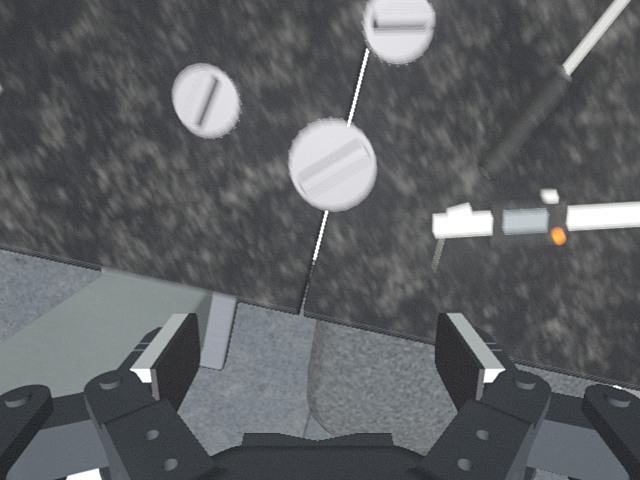

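The wrist view shows the large cap at about (333,165), with its bar running from about (303,183) to (368,152). The smaller caps are at (206,100) and (399,27).

Run:
```python
from h import *
im=cv2.imread('pics/w1.png'); crop(im,280,110,386,216,6,'pics/c4.png')
```

```text
(no output)
```

View pics/c4.png

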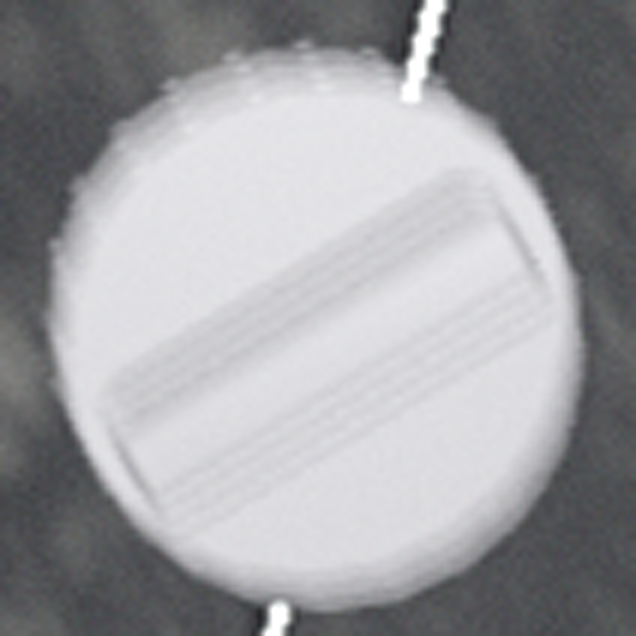

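Run:
```python
from h import *
import pickle; st=pickle.load(open('pics/w1.pkl','rb'))
b=[px2w('wrist',(280+x/6,110+y/6),48.5,st) for x,y in [(138,465),(515,245)]];d=b[1]-b[0];print('bar',np.degrees(np.arctan2(d[1],d[0])),np.linalg.norm(d),sum(b)/2)
print(px2w('wrist',(280+318/6,110+325/6),15,st))
# housing/insert check, next view
plan((475,30,200),14)
plan((458,272,200),14)
```

```text
bar -46.14118617106716 51.20392061302534 [ 509.04940792 -305.05361566   48.5       ]
[ 510.05580018 -305.37782896   15.        ]
clock 1.2 tcp [ 467.8 -299.2  216.4] yaw 13.82 open 84.8 F [ 2.3  6.4 -0.9] T [ 0.21 -0.09 -0.01] q [-0.68  0.44  1.57  0.    1.14  0.65]
delta tool cm [  8.559 -31.79    1.708] tilt z [ 9.e-04  2.e-03 -1.e+00]
rotz rad -0.003
clock 1.2 tcp [ 467.8 -299.2  216.4] yaw 13.82 open 84.8 F [ 2.3  6.4 -0.9] T [ 0.21 -0.09 -0.01] q [-0.68  0.44  1.57  0.    1.14  0.65]
delta tool cm [ 12.688 -55.696   1.755] tilt z [ 9.e-04  2.e-03 -1.e+00]
rotz rad -0.003
```

```bash
python3 -m inch '{"translation":[[0.5,-1.6,0],[1.0,-3.2,0.1],[1.1,-3.4,0.2],[1.1,-3.4,0.2],[1.1,-3.4,0.2],[1.1,-3.4,0.2],[1.1,-3.4,0.2],[1.1,-3.4,0.2],[1.0,-3.2,0.2],[0.7,-2.2,0.1],[0.3,-1.2,0.1],[0,0,0]],"rotation":[[0,0,0],[0,0,0],[0,0,0],[0,0,0],[0,0,0],[0,0,0],[0,0,0],[0,0,0],[0,0,0],[0,0,0],[0,0,0],[0,0,0]],"hand":[8.5,8.5,8.5,8.5,8.5,8.5,8.5,8.5,8.5,8.5,8.5,8.5]}'
python3 - <<'E'
from h import *
st=read_state(); im=read_camera('wrist'); cv2.imwrite('pics/w2.png',im[:,:,::-1])
plan((458,272,150),14,st); import pickle; pickle.dump(st,open('pics/w2.pkl','wb'))
E
```

```text
clock: 2.2
tcp_pos: [485.6, 30.4, 200.1]
orientation: [-3.118, -0.378, 0.001]
contact_force: [-0.5, -0.3, 0.2]
opening: 85.0
clock 2.2 tcp [485.6  30.4 200.1] yaw 13.84 open 85.0 F [-0.5 -0.3  0.2] T [ 0.03  0.   -0.01] q [-0.06  0.37  1.75  0.    1.03  1.27]
delta tool cm [  3.098 -24.117   5.021] tilt z [-6.e-04  5.e-04 -1.e+00]
rotz rad -0.003
```

View pics/w2.png

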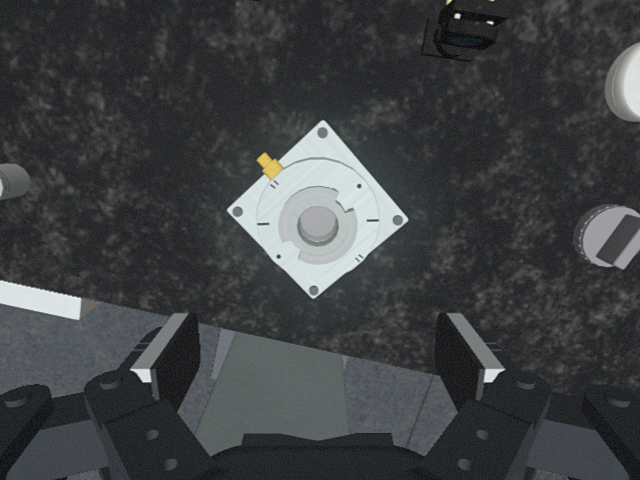

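The wrist view shows the housing centred at (318,222), with entry dots at (359,186) and (278,256) and long index lines ending at (258,224) and (379,220). The insert is at the left edge, near (10,180).

Run:
```python
from h import *
im=cv2.imread('pics/w2.png'); crop(im,240,145,396,275,5,'pics/c5.png'); crop(im,0,140,60,220,6,'pics/c6.png')
```

```text
(no output)
```

View pics/c5.png

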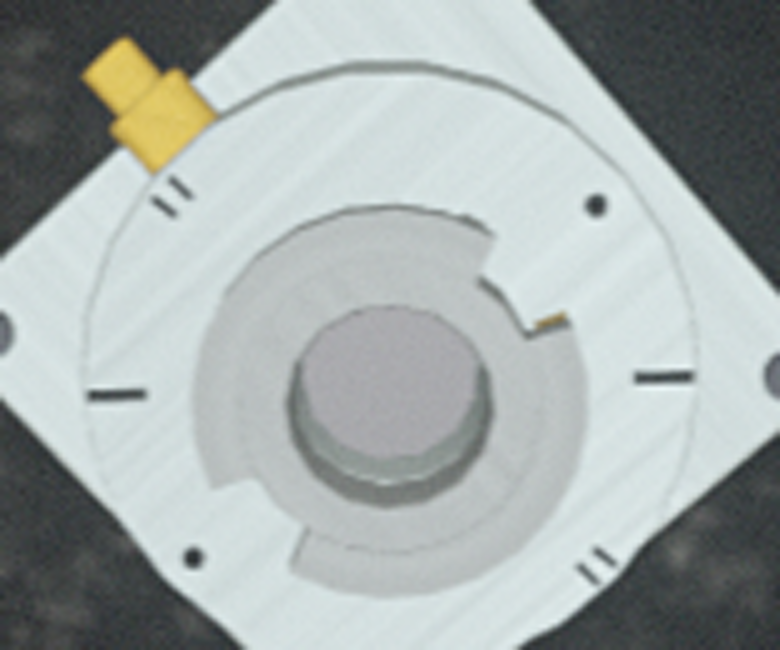

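View pics/c6.png

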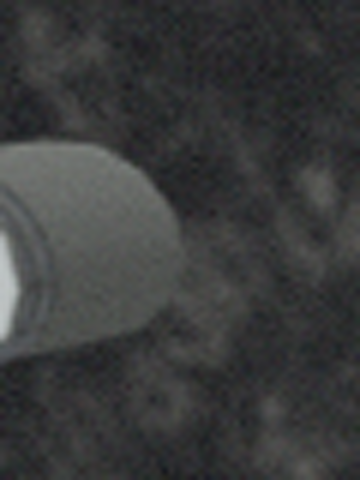

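Run:
```python
from h import *
import pickle; st=pickle.load(open('pics/w2.pkl','rb'))
P=lambda x,y,z:px2w('wrist',(240+x/5,145+y/5),z,st)
def two(a,b,z):
    a,b=P(*a,z),P(*b,z);d=a-b;print(((a+b)/2).round(2),np.degrees(np.arctan2(d[1],d[0])).round(2),np.linalg.norm(d).round(1))
two((596,205),(193,558),30); two((693,377),(87,395),30); print('recess',P(390,406,45))
print(px2w('wrist',(30.3,181.7),0,st))
```

```text
[489.81  29.8   30.  ] -34.22 80.1
[489.81  29.77  30.  ] -74.38 89.8
recess [490.33637756  29.87943632  45.        ]
[460.36328001 257.64717333   0.        ]
```

```bash
python3 -m inch '{"translation":[[0.2,-1.6,0.2],[0.3,-3.2,0.8],[0.4,-3.4,1],[0.4,-3.4,1],[0.4,-3.4,1],[0.4,-3.2,1],[0.4,-3,1],[0.3,-2,0.5],[0.2,-0.9,0.5],[0,0,0],[0,0,0]],"rotation":[[0,0,0],[0,0,0],[0,0,0],[0,0,0],[0,0,0],[0,0,0],[0,0,0],[0,0,0],[0,0,0],[0,0,0],[0,0,0]],"hand":[8.5,8.5,8.5,8.5,8.5,8.5,8.5,8.5,8.5,7,5.5]}'
python3 - <<'E'
from h import *
st=read_state(); im=read_camera('wrist'); cv2.imwrite('pics/w3.png',im[:,:,::-1])
plan((458,272,20),14,st); import pickle; pickle.dump(st,open('pics/w3.pkl','wb'))
E
```

```text
clock: 3.17
tcp_pos: [458.5, 268.2, 130.2]
orientation: [3.119, 0.374, -0.001]
contact_force: [0.1, -0.3, -0.2]
opening: 63.7
clock 3.17 tcp [458.5 268.2 130.2] yaw 13.69 open 63.7 F [ 0.1 -0.3 -0.2] T [-0.05 -0.05 -0.01] q [ 0.42  0.52  1.71 -0.    0.91  1.75]
delta tool cm [ 0.045 -0.386 11.018] tilt z [-4.e-04 -5.e-04 -1.e+00]
rotz rad -0.005
```

View pics/w3.png

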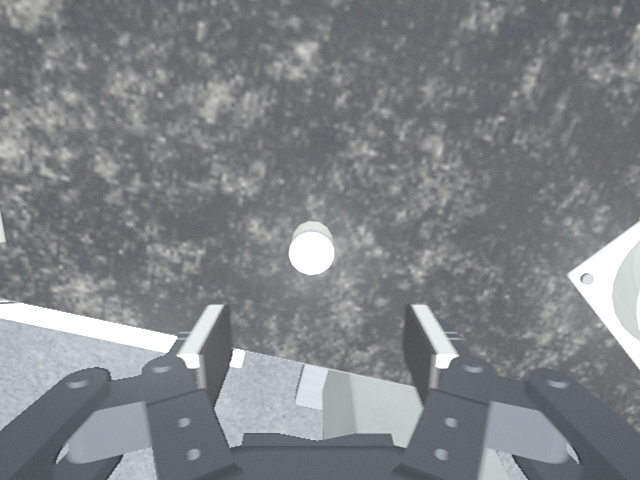

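The insert's top circle is centred at (312,252), with a radius of about 23 px.

Run:
```python
from h import *
import pickle; st=pickle.load(open('pics/w3.pkl','rb'))
p=px2w('wrist',(311.8,252),30,st);print(p, w2px('top',p)); 
a=px2w('wrist',(289,252),30,st);b=px2w('wrist',(334.5,252),30,st);print(np.linalg.norm(a-b))
print('tip z in tool?', [k for k in dir() if 'tip' in k.lower()])
import station; print([k for k in dir(station) if not k.startswith('_')]); print(getattr(station,'tips_ahead',None))
plan((p[0],p[1],30),14)
```

```text
[460.29856627 270.64464174  30.        ] [209.41097977 278.98453029]
26.142514331450258
tip z in tool? ['tips_ahead']
['Unreachable', 'get_calibration', 'read_camera', 'read_state', 'sign_off', 'tips_ahead']
22.0
clock 3.22 tcp [458.6 267.8 130.4] yaw 13.65 open 56.1 F [-0.3  0.1  0.9] T [ 0.03  0.04 -0.03] q [ 0.42  0.52  1.71 -0.    0.91  1.75]
delta tool cm [ 0.231 -0.236 10.041] tilt z [-2.e-04 -4.e-04 -1.e+00]
rotz rad -0.006
```

```bash
python3 -m inch '{"translation":[[0.2,-0.2,1],[0,0,2],[0,0,2.2],[0,0,2.2],[0,0,1.1],[0,0,0.3],[0,0,0],[0,0,0],[0,0,0],[0,0,0],[0,0,0],[0,0,0]],"rotation":[[0,0,0],[0,0,0],[0,0,0],[0,0,0],[0,0,0],[0,0,0],[0,0,0],[0,0,0],[0,0,0],[0,0,0],[0,0,0],[0,0,0]],"hand":[5.5,5.5,5.5,5.5,5.5,5.5,3.5,2.5,2.0,2.0,2.0,2.0]}' 20
python3 - <<'E'
from h import *
st=read_state(); im=read_camera('wrist'); cv2.imwrite('pics/w4.png',im[:,:,::-1])
plan((458,272,20),14,st)
E
```

```text
clock: 4.22
tcp_pos: [460.4, 271.7, 43.1]
orientation: [-3.119, -0.374, -0.003]
contact_force: [0.0, -1.1, 10.0]
opening: 25.0
clock 4.22 tcp [460.4 271.7  43.1] yaw 13.69 open 25.0 F [ 0.  -1.1 10. ] T [-0.34 -0.05  0.01] q [ 0.42  0.67  1.76 -0.    0.71  1.75]
delta tool cm [-0.231 -0.085  2.314] tilt z [ 1.6e-03  6.0e-04 -1.0e+00]
rotz rad -0.005
```

View pics/w4.png

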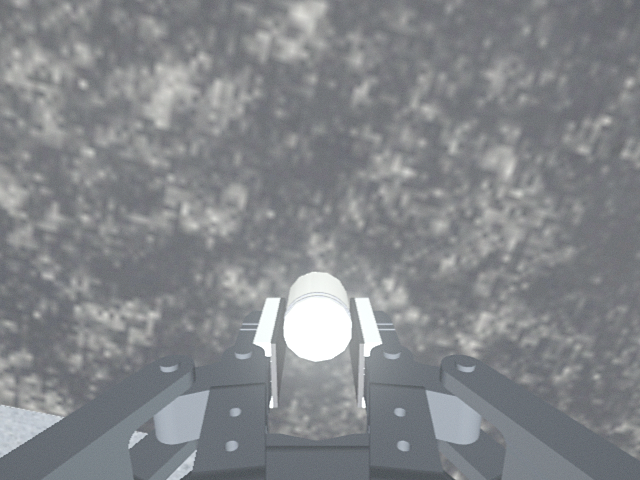

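The fingers are shut on the insert at 25 mm opening, with its top centred at about (318,327). I'll project that to check the centring.

Run:
```python
from h import *
st=read_state(); plan((458,272,20),14,st)
p=px2w('wrist',(318.5,327),30,st);print(p); Rm=R.from_rotvec(st['orientation']).as_matrix(); print((p-st['tcp_pos'])@Rm)
```

```text
clock 4.27 tcp [460.4 271.7  43.1] yaw 13.69 open 24.8 F [-0.1 -1.8  8.7] T [-0.27 -0.04 -0.03] q [ 0.42  0.67  1.76 -0.    0.71  1.75]
delta tool cm [-0.232 -0.088  2.315] tilt z [ 1.6e-03  6.0e-04 -1.0e+00]
rotz rad -0.005
[460.98543734 270.28730271  30.        ]
[ 0.19541421  1.4934037  13.14916742]
```

```bash
python3 -m inch '{"rotation":[[0,0,0],[0,0,0],[0,0,0],[0,0,-0.12],[0,0,-0.12],[0,0,-0.12],[0,0,-0.12],[0,0,-0.12],[0,0,-0.12],[0,0,-0.12],[0,0,-0.12],[0,0,-0.12]],"translation":[[0,0,0],[0,0,0],[0,0,0],[0,0,0],[0,0,0],[0,0,0],[0,0,0],[0,0,0],[0,0,0],[0,0,0],[0,0,0],[0,0,0]],"hand":[4,4.5,4.5,4.5,4.5,4.5,4.5,4.5,4.5,4.5,4.5,4.5]}' 20
python3 -m inch '{"rotation":[[0,0,-0.12],[0,0,-0.12],[0,0,-0.12],[0,0,-0.12],[0,0,0],[0,0,0],[0,0,0],[0,0,0],[0,0,0],[0,0,0],[0,0,0]],"translation":[[0,0,0],[0,0,0],[0,0,0],[0,0,0],[0,0,0],[0,0,0],[0,0,0],[0,0,0],[0,0,0],[0,0,0],[0,0,0]],"hand":[4.5,4.5,4.5,4.5,4,3,2,2,2,2,2]}' 20
python3 - <<'E'
from h import *
st=read_state(); im=read_camera('wrist'); cv2.imwrite('pics/w5.png',im[:,:,::-1])
plan((458,272,20),104,st); import pickle; pickle.dump(st,open('pics/w5.pkl','wb'))
crop(im[:,:,::-1],230,230,410,410,4,'pics/c7.png')
crop(cv2.imread('pics/w4.png'),230,230,410,410,4,'pics/c8.png')
E
```

```text
clock: 5.27
tcp_pos: [459.8, 271.5, 42.3]
orientation: [-2.477, -1.932, 0.0]
contact_force: [0.2, 0.6, 0.7]
opening: 45.3
clock: 6.18
tcp_pos: [459.8, 271.5, 42.4]
orientation: [-1.955, -2.459, -0.0]
contact_force: [-0.7, 0.7, 3.9]
opening: 24.8
clock 6.18 tcp [459.8 271.5  42.4] yaw 103.02 open 24.8 F [-0.7  0.7  3.9] T [-0.1   0.22  0.07] q [0.42 0.67 1.76 0.   0.71 0.19]
delta tool cm [ 0.092 -0.166  2.235] tilt z [ 0.  0. -1.]
rotz rad -0.017
```

View pics/c7.png

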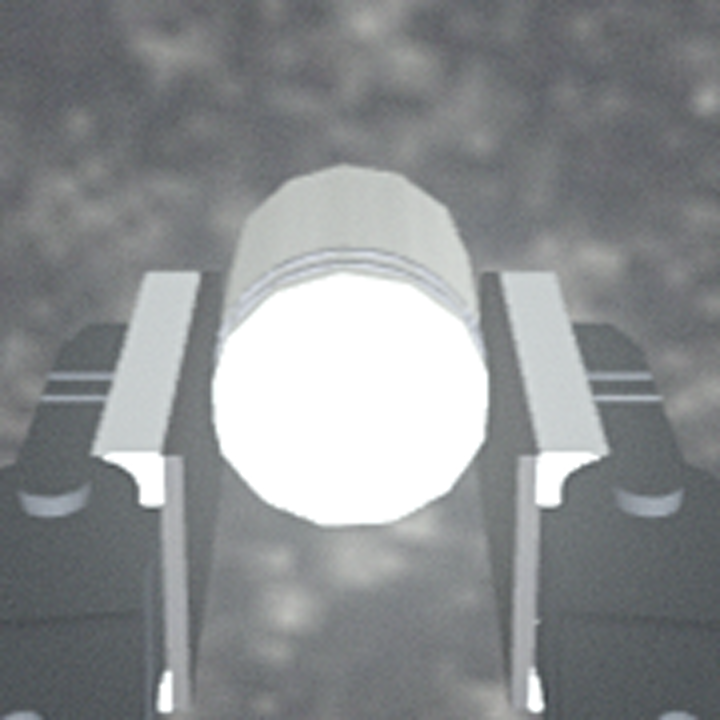

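View pics/c8.png

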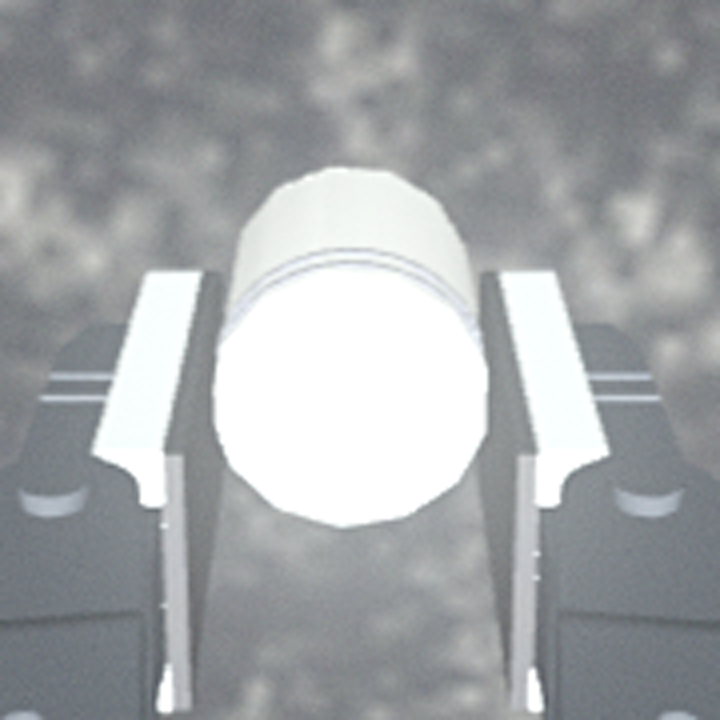

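Run:
```python
from h import *
st=read_state()
p=px2w('wrist',(317.5,329.3),30,st);Rm=R.from_rotvec(st['orientation']).as_matrix(); print((p-st['tcp_pos'])@Rm)
plan((490.2,31,130),104,st)
```

```text
[-0.15107845 -0.92346271 12.3474566 ]
clock 6.23 tcp [459.8 271.5  42.3] yaw 103.03 open 24.7 F [-0.9 -0.9  5. ] T [-0.06  0.25 -0.03] q [0.42 0.67 1.76 0.   0.71 0.19]
delta tool cm [-24.113  -2.461  -8.766] tilt z [-0.  0. -1.]
rotz rad -0.017
```

Run:
```python
from h import *
st=read_state(); c=get_calibration('wrist'); print(c); 
K,T=campose('wrist',st); Rm=R.from_rotvec(st['orientation']).as_matrix(); print(Rm.T@(T[:3,3]-st['tcp_pos']), Rm.T@T[:3,:3])
p=px2w('wrist',(317.5,329.3),30,st); print(p,Rm.T@(p-st['tcp_pos']),st['tcp_pos'])
```

```text
{'fx': 401.61991979166385, 'fy': 401.61991979166385, 'cx': 317.0886793465013, 'cy': 246.4136261036528, 'T_tool_cam': array([[ 8.20492346e-04, -9.59627493e-01, -2.81272823e-01,
         7.04504288e+01],
       [ 9.99999553e-01,  6.55470601e-04,  6.80778071e-04,
        -1.19451635e+00],
       [-4.68927288e-04, -2.81273256e-01,  9.59627602e-01,
        -1.20450579e+02],
       [ 0.00000000e+00,  0.00000000e+00,  0.00000000e+00,
         1.00000000e+00]])}
[  70.45042876   -1.19451635 -120.45057907] [[ 8.20492346e-04 -9.59627493e-01 -2.81272823e-01]
 [ 9.99999553e-01  6.55470601e-04  6.80778071e-04]
 [-4.68927288e-04 -2.81273256e-01  9.59627602e-01]]
[458.95255961 271.11813029  30.        ] [-0.15107845 -0.92346271 12.3474566 ] [459.8183028  271.47311315  42.34746   ]
```

```bash
python3 - <<'E'
from h import *
for n in range(4): print(get_calibration('wrist')['T_tool_cam'][:3,3], get_calibration('top')['tvec'])
E
python3 -c "
from h import *
print(get_calibration('wrist')['T_tool_cam'][:3,3], get_calibration('top')['tvec'])"
```

```text
[  70.45042876   -1.19451635 -120.45057907] [-4.69596285e-02  5.59037010e+02  1.23720209e+03]
[  70.45042876   -1.19451635 -120.45057907] [-4.69596285e-02  5.59037010e+02  1.23720209e+03]
[  70.45042876   -1.19451635 -120.45057907] [-4.69596285e-02  5.59037010e+02  1.23720209e+03]
[  70.45042876   -1.19451635 -120.45057907] [-4.69596285e-02  5.59037010e+02  1.23720209e+03]
[  70.45042876   -1.19451635 -120.45057907] [-4.69596285e-02  5.59037010e+02  1.23720209e+03]
```

```bash
sed -i "s/Tw=T@np.array(c\['T_tool_cam'\])/Tc=np.array(c['T_tool_cam']);Tc[:3,3]=[70.55,-0.25,-120.45];Tw=T@Tc/" h.py
python3 - <<'E'
from h import *
import pickle; st=pickle.load(open('pics/w2.pkl','rb'))
P=lambda x,y,z:px2w('wrist',(240+x/5,145+y/5),z,st)
def two(a,b,z):
    a,b=P(*a,z),P(*b,z);d=a-b;print(((a+b)/2).round(2),np.degrees(np.arctan2(d[1],d[0])).round(2),np.linalg.norm(d).round(1))
two((596,205),(193,558),30); two((693,377),(87,395),30); print('recess',P(390,406,45))
print(px2w('wrist',(311.8,252),30,pickle.load(open('pics/w3.pkl','rb'))))
st=pickle.load(open('pics/w1.pkl','rb'))
b=[px2w('wrist',(280+x/6,110+y/6),48.5,st) for x,y in [(138,465),(515,245)]];print('cap',sum(b)/2)
E
```

```text
[489.62  30.95  30.  ] -34.21 80.1
[489.62  30.92  30.  ] -74.37 89.8
recess [490.16920015  31.02546954  45.        ]
[460.19691438 271.79053222  30.        ]
cap [ 508.88295882 -303.90172638   48.5       ]
```

```bash
python3 -m inch '{"translation":[[0,0,0],[0,0,-0.5],[0,0,-1.5],[-1,-0.1,-2.5],[-2.5,-0.25,-2.5],[-3.3,-0.35,-1.5],[-3.5,-0.36,0],[-3.5,-0.36,0],[-3.5,-0.36,0],[-3.3,-0.34,0],[-2.3,-0.24,0],[-1.2,-0.1,0]],"rotation":[[0,0,0],[0,0,0],[0,0,0],[0,0,0],[0,0,0],[0,0,0],[0,0,0],[0,0,0],[0,0,0],[0,0,0],[0,0,0],[0,0,0]],"hand":[2,2,2,2,2,2,2,2,2,2,2,2]}' 40
python3 -m inch '{"translation":[[0,0,0],[0,0,0],[0,0,0]],"rotation":[[0,0,0],[0,0,0],[0,0,0]],"hand":[2,2,2]}'
python3 - <<'E'
from h import *
st=read_state(); im=read_camera('wrist'); cv2.imwrite('pics/w6.png',im[:,:,::-1])
plan((489.9,31,85),104,st); import pickle; pickle.dump(st,open('pics/w6.pkl','wb'))
print(get_calibration('wrist')['T_tool_cam'][:3,3],w2px('wrist',(489.9,31,45),st))
crop(im[:,:,::-1],170,150,470,370,2.66,'pics/c9.png')
E
```

```text
clock: 7.23
tcp_pos: [490.6, 28.6, 127.5]
orientation: [1.957, 2.457, -0.0]
contact_force: [0.3, 0.1, -0.7]
opening: 24.0
clock: 7.48
tcp_pos: [490.2, 32.1, 127.3]
orientation: [-1.954, -2.46, -0.0]
contact_force: [0.6, -0.2, -0.4]
opening: 23.5
clock 7.48 tcp [490.2  32.1 127.3] yaw 103.08 open 23.5 F [ 0.6 -0.2 -0.4] T [ 0.01 -0.02 -0.01] q [-0.06  0.49  1.81  0.    0.84 -0.29]
delta tool cm [-0.098 -0.048  4.228] tilt z [-3.e-04  2.e-04 -1.e+00]
rotz rad -0.016
[  70.45232425   -1.19579548 -120.4504284 ] [316.38993635 268.17239454]
```

View pics/c9.png

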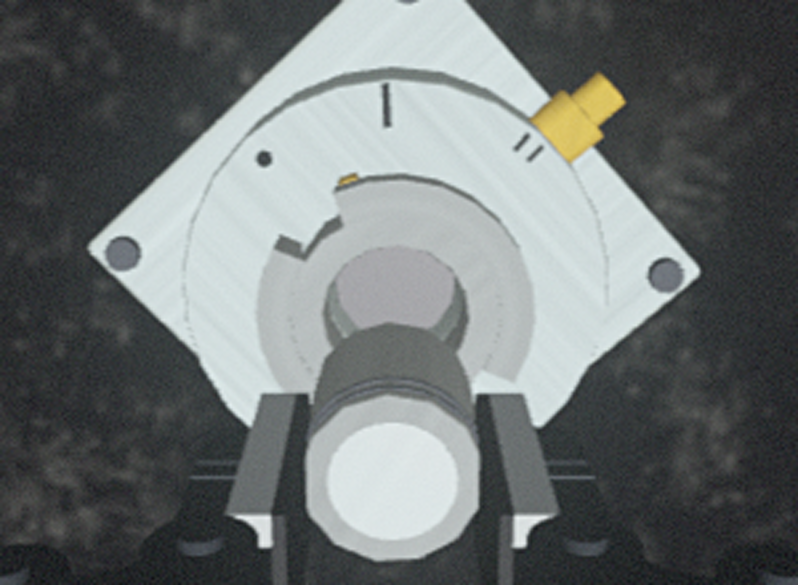

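Run:
```python
from h import *
import pickle; st=pickle.load(open('pics/w6.pkl','rb'))
f=2.66
P=lambda x,y,z:px2w('wrist',(170+x/f,150+y/f),z,st)
u=lambda a:np.array([np.cos(np.radians(a)),np.sin(np.radians(a)),0])
for yw in (145.8,):
    print(P(264,158,30)-40*u(yw),P(387,84,30)-45*u(yw-40.1))
print('flange L/R',P(257,312,45),P(534,312,45),(P(257,312,45)+P(534,312,45))/2)
print('rec back',P(396,247,45)+14.5*-u(103.1), 'flange back',P(396,176,45)-28*u(103.1))
ins=px2w('wrist',(170+392/f,150+480/f),st['tcp_pos'][2]-12.4,st);Rm=R.from_rotvec(st['orientation']).as_matrix(); print('ins',ins,Rm.T@(ins-st['tcp_pos']))
```

```text
[491.14721922  30.812178    30.        ] [491.57003794  30.58353051  30.        ]
flange L/R [463.89584976  25.44714493  45.        ] [518.06769441  38.07843557  45.        ] [490.98177209  31.76279025  45.        ]
rec back [491.26681109  30.86979338  45.        ] flange back [491.06584341  31.62119903  45.        ]
ins [490.24944804  31.51589357 114.88093263] [-0.54811515 -0.02684762 12.39984845]
```

Run:
```python
from h import *
plan((490.8,31.1,89),103.1)
```

```text
clock 7.53 tcp [490.1  32.3 127.3] yaw 103.12 open 23.9 F [0.6 0.1 1.1] T [-0.03  0.01  0.03] q [-0.06  0.49  1.81  0.    0.84 -0.29]
delta tool cm [-0.13   0.038  3.829] tilt z [-2.e-04  2.e-04 -1.e+00]
rotz rad 0.0
```

```bash
python3 -m inch '{"translation":[[-0.06,0.02,0.6],[-0.06,0.02,1],[0,0,1],[0,0,0.8],[0,0,0.4],[0,0,0],[0,0,0]],"rotation":[[0,0,0],[0,0,0],[0,0,0],[0,0,0],[0,0,0],[0,0,0],[0,0,0]],"hand":[2,2,2,2,2,2,2]}'
python3 - <<'E'
from h import *
st=read_state(); im=read_camera('wrist'); cv2.imwrite('pics/w7.png',im[:,:,::-1])
plan((490.8,31.1,70),103.1,st); import pickle; pickle.dump(st,open('pics/w7.pkl','wb'))
crop(im[:,:,::-1],210,180,430,345,3.63,'pics/c10.png')
E
```

```text
clock: 8.12
tcp_pos: [490.9, 30.3, 89.2]
orientation: [-1.954, -2.46, 0.0]
contact_force: [-0.6, 0.0, -0.1]
opening: 24.0
clock 8.12 tcp [490.9  30.3  89.2] yaw 103.08 open 24.0 F [-0.6  0.  -0.1] T [-0.01 -0.    0.03] q [-0.06  0.55  1.84  0.    0.75 -0.29]
delta tool cm [0.082 0.007 1.916] tilt z [-5.e-04  0.e+00 -1.e+00]
rotz rad -0.0
```

View pics/c10.png

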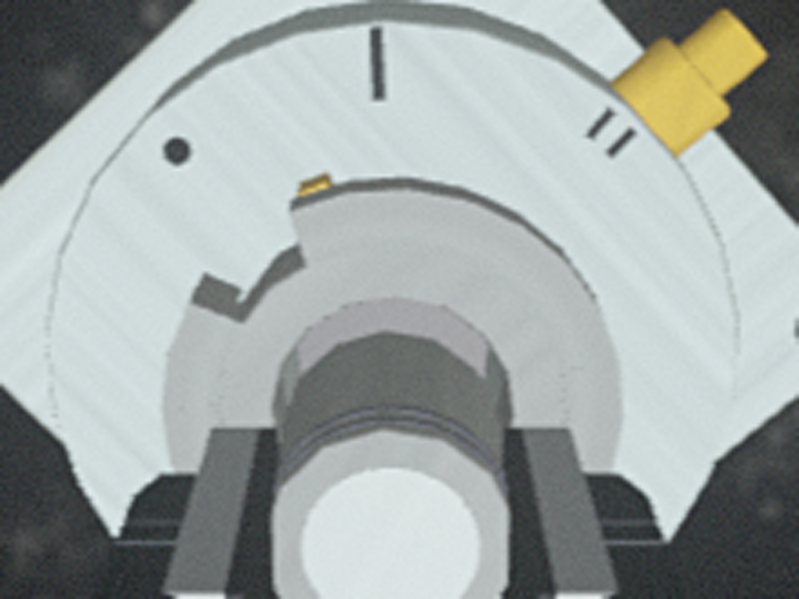

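Run:
```python
from h import *
import pickle; st=pickle.load(open('pics/w7.pkl','rb'))
f=3.63;Rm=R.from_rotvec(st['orientation']).as_matrix()
P=lambda x,y,z:Rm.T@(px2w('wrist',(210+x/f,180+y/f),z,st)-st['tcp_pos'])
print('rec back',P(392.5,298,45)-[14.5,0,0],'flange back',P(392,189,45)-[28,0,0],'flange back2',P(392,180,45)-[28,0,0],'L/R',P(273,420,45),P(512,420,45))
for z in (45.8,46.8,47.8): print('ins bottom back',P(391,332,z)-[13,0,0])
print('ins top', P(391,540,st['tcp_pos'][2]-12.4), P(391,430,st['tcp_pos'][2]-12.4)-[13,0,0])
u=lambda a:Rm.T@np.array([np.cos(np.radians(a)),np.sin(np.radians(a)),0])
print(P(177,151,30)-40*u(145.8),P(376,28,30)-45*u(105.7),P(379,99,30))
```

```text
rec back [ 0.74071075  0.32096967 44.16504337] flange back [ 0.61975831  0.24204801 44.16710393] flange back2 [ 1.69857894  0.24048302 44.1672678 ] L/R [ -0.46706371 -14.24011522  44.16958642] [-0.44304382 14.93060197 44.1557305 ]
ins bottom back [-1.76522609  0.14589944 43.3645207 ]
ins bottom back [-1.40315856  0.14348282 42.36457648]
ins bottom back [-1.04109104  0.14106621 41.36463225]
ins top [ 0.14039066  0.09912957 12.39997567] [-0.82222609  0.08398876 12.40180305]
[ 0.33085732  0.30337243 59.16279906] [ 0.28520513  0.34348198 59.1627731 ] [36.38279575 -1.35262149 59.16903731]
```

```bash
python3 -m inch '{"translation":[[0.13,0.02,0],[0,0,0],[0,0,0.2],[0,0,0.2],[0,0,0.2],[0,0,0.2],[0,0,0]],"rotation":[[0,0,0],[0,0,0],[0,0,0],[0,0,0],[0,0,0],[0,0,0],[0,0,0]],"hand":[2,2,2,2,2,2,2]}'
python3 - <<'E'
from h import *
st=read_state(); im=read_camera('wrist'); cv2.imwrite('pics/w8.png',im[:,:,::-1])
plan((490.8,31.1,70),103.1,st); import pickle; pickle.dump(st,open('pics/w8.pkl','wb'))
crop(im[:,:,::-1],210,180,430,345,3.63,'pics/c11.png')
E
```

```text
clock: 8.75
tcp_pos: [490.7, 31.4, 80.8]
orientation: [-1.954, -2.459, 0.001]
contact_force: [0.5, 0.1, -0.2]
opening: 23.5
clock 8.75 tcp [490.7  31.4  80.8] yaw 103.06 open 23.5 F [ 0.5  0.1 -0.2] T [-0.07  0.04 -0.04] q [-0.06  0.57  1.85  0.    0.73 -0.29]
delta tool cm [-0.027  0.005  1.085] tilt z [-6.e-04  0.e+00 -1.e+00]
rotz rad -0.001
```

View pics/c11.png

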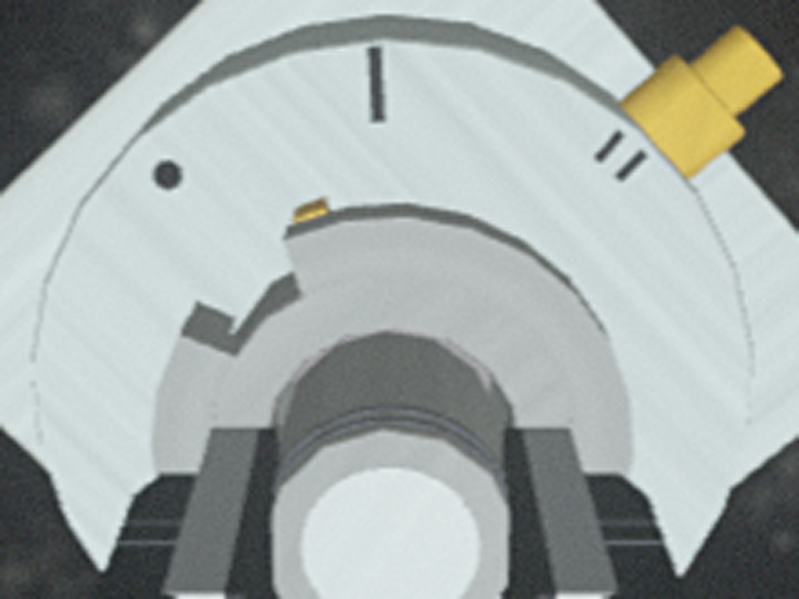

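The insert is entering the recess with no contact force and looks centred, so I'll continue down.

```bash
python3 -m inch '{"translation":[[-0.03,0,0.2],[0,0,0.2],[0,0,0.2],[0,0,0.2],[0,0,0.2],[0,0,0.1],[0,0,0]],"rotation":[[0,0,0],[0,0,0],[0,0,0],[0,0,0],[0,0,0],[0,0,0],[0,0,0]],"hand":[2,2,2,2,2,2,2]}'
python3 - <<'E'
from h import *
plan((490.8,31.1,70),103.1)
E
```

```text
clock: 9.38
tcp_pos: [490.9, 31.1, 70.0]
orientation: [-1.954, -2.459, 0.0]
contact_force: [-0.4, 0.4, -0.9]
opening: 23.6
clock 9.38 tcp [490.9  31.1  70. ] yaw 103.06 open 23.6 F [-0.4  0.4 -0.9] T [-0.01 -0.01 -0.01] q [-0.06  0.59  1.85  0.    0.7  -0.29]
delta tool cm [ 0.002 -0.006  0.002] tilt z [-4.e-04  0.e+00 -1.e+00]
rotz rad -0.001
```

```bash
python3 -m inch '{"translation":[[0,0,0.2],[0,0,0],[0,0,0],[0,0,0],[0,0,0],[0,0,-0.8],[0,0,-2],[0,0,-2],[0,0,-1],[0,0,0],[0,0,0]],"rotation":[[0,0,0],[0,0,0],[0,0,0],[0,0,0],[0,0,0],[0,0,0],[0,0,0],[0,0,0],[0,0,0],[0,0,0],[0,0,0]],"hand":[2,3,4,4.5,4.5,4.5,3,1,0,0,0]}' 60
python3 - <<'E'
from h import *
st=read_state(); im=read_camera('wrist'); cv2.imwrite('pics/w9.png',im[:,:,::-1])
plan((490.8,31.1,70),103.1,st); import pickle; pickle.dump(st,open('pics/w9.pkl','wb'))
crop(im[:,:,::-1],190,180,450,375,3.07,'pics/c12.png')
E
```

```text
clock: 10.3
tcp_pos: [491.3, 31.1, 127.0]
orientation: [1.954, 2.459, 0.001]
contact_force: [-0.9, 0.6, 0.3]
opening: 0.2
clock 10.3 tcp [491.3  31.1 127. ] yaw 103.06 open 0.2 F [-0.9  0.6  0.3] T [ 0.04 -0.01 -0.03] q [-0.06  0.49  1.81  0.    0.84 -0.29]
delta tool cm [ 0.016 -0.055  5.704] tilt z [ 1.6e-03 -1.0e-04 -1.0e+00]
rotz rad -0.001
```

View pics/c12.png

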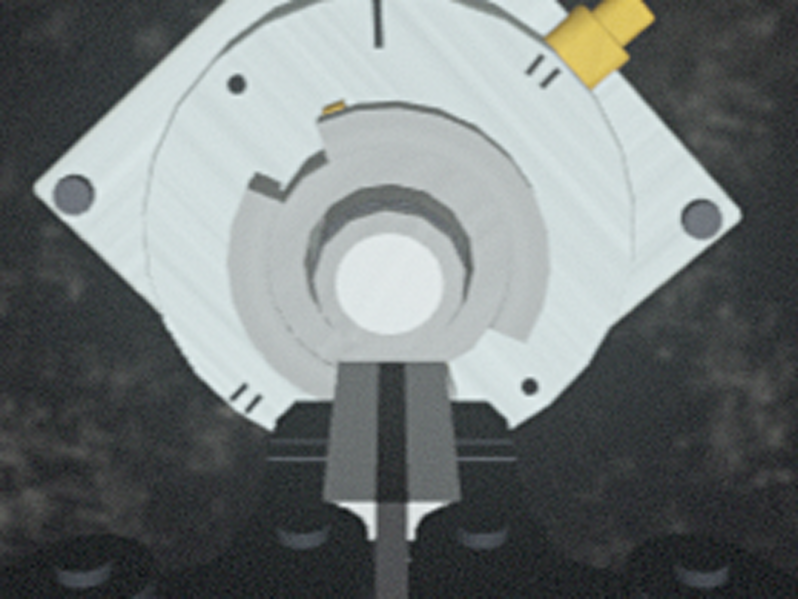

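Run:
```python
from h import *
import pickle; st=pickle.load(open('pics/w9.pkl','rb'))
f=3.07;Rm=R.from_rotvec(st['orientation']).as_matrix()
P=lambda x,y,z:Rm.T@(px2w('wrist',(190+x/f,180+y/f),z,st)-st['tcp_pos'])
print('rec back',P(389,185,45)-[14.5,0,0],'flange L/R',(P(229,265,45)+P(549,265,45))/2)
print('ins window',P(389,284,52.5),'at 51.5', P(389,284,51.5))
u=lambda a:Rm.T@np.array([np.cos(np.radians(a)),np.sin(np.radians(a)),0])
print(P(237,84,30)-40*u(145.8),P(530,386,30)+40*u(145.8),(P(237,84,30)+P(530,386,30))/2)
plan((490.8,31.1,80),103.1)
```

```text
rec back [ 5.46990818e-02 -3.07186933e-01  8.20320024e+01] flange L/R [ 0.14040388 -0.29161627 82.03839492]
ins window [-0.62707978 -0.29548571 74.53871882] at 51.5 [-0.99217078 -0.29571902 75.53888102]
[-0.25747337 -0.33338961 97.0385261 ] [-0.28845067 -0.33584079 97.03853607] [-0.27296202 -0.3346152  97.03853108]
clock 10.35 tcp [490.9  31.1 126.4] yaw 103.06 open 0.2 F [ 0.3 -0.3 -0.5] T [-0.01  0.01 -0.03] q [-0.06  0.49  1.81  0.    0.84 -0.29]
delta tool cm [ 3.000e-03 -1.100e-02  4.638e+00] tilt z [ 3.e-04  0.e+00 -1.e+00]
rotz rad -0.001
```

```bash
python3 -m inch '{"translation":[[0,0,1],[0,0,1.6],[0,0,1.2],[0,0,0.6],[0,0,0.4],[0,0,0.1],[0,0,0.1],[0,0,0.1],[0,0,0]],"rotation":[[0,0,0],[0,0,0],[0,0,0],[0,0,0],[0,0,0],[0,0,0],[0,0,0],[0,0,0],[0,0,0]],"hand":[0,0,0,0,0,0,0,0,0]}'
```

```text
clock: 11.1
tcp_pos: [491.2, 31.1, 75.5]
orientation: [1.954, 2.459, 0.001]
contact_force: [-0.9, 0.8, 0.2]
opening: -0.3
```

```bash
python3 -m inch '{"translation":[[0,0,0.1],[0,0,0.1],[0,0,0.1],[0,0,0]],"rotation":[[0,0,0],[0,0,0],[0,0,0],[0,0,0]],"hand":[0,0,0,0]}'
```

```text
clock: 11.43
tcp_pos: [491.2, 31.1, 72.3]
orientation: [1.954, 2.459, 0.0]
contact_force: [1.2, -0.0, 0.7]
opening: 0.3
```

```bash
python3 -m inch '{"translation":[[0,0,0.1],[0,0,0.1],[0,0,0]],"rotation":[[0,0,0],[0,0,0],[0,0,0]],"hand":[0,0,0]}'; python3 -m inch '{"translation":[[0,0,0.1],[0,0,0.1],[0,0,0]],"rotation":[[0,0,0],[0,0,0],[0,0,0]],"hand":[0,0,0]}'
python3 - <<'E'
from h import *
st=read_state(); im=read_camera('wrist'); cv2.imwrite('pics/w10.png',im[:,:,::-1])
plan((490.8,31.1,70),103.1,st)
crop(im[:,:,::-1],210,180,430,345,3.63,'pics/c13.png')
E
```

```text
clock: 11.68
tcp_pos: [491.1, 31.1, 70.2]
orientation: [1.954, 2.46, 0.0]
contact_force: [0.8, 0.4, 1.0]
opening: 0.0
clock: 11.93
tcp_pos: [491.0, 31.1, 68.1]
orientation: [1.954, 2.46, 0.0]
contact_force: [1.3, -0.3, 1.3]
opening: -0.3
clock 11.93 tcp [491.   31.1  68.1] yaw 103.06 open -0.3 F [ 1.3 -0.3  1.3] T [-0.01 -0.15  0.01] q [-0.06  0.59  1.86  0.    0.7  -0.29]
delta tool cm [ 0.007 -0.021 -0.186] tilt z [ 0.  0. -1.]
rotz rad -0.001
```

View pics/c13.png

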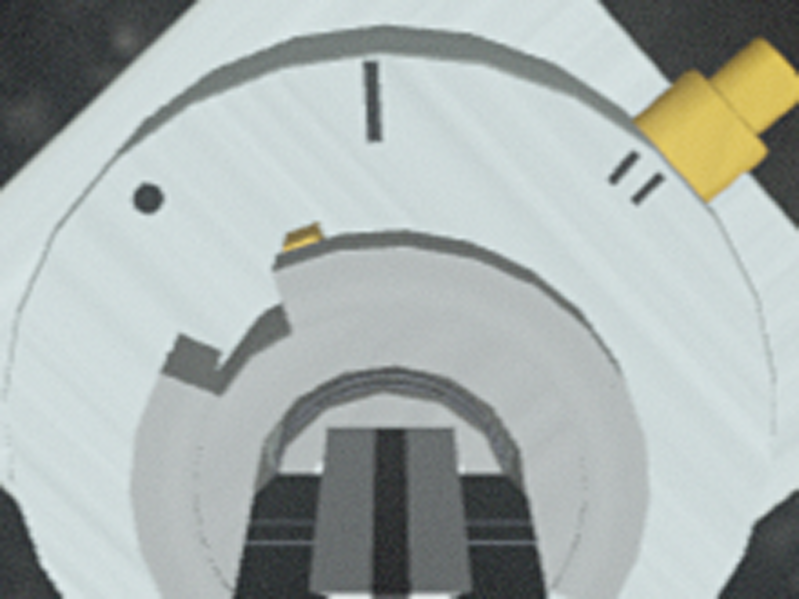

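```bash
for i in 1 2 3; do python3 -m inch '{"translation":[[0,0,0.1],[0,0,0]],"rotation":[[0,0,0],[0,0,0]],"hand":[0,0]}' | grep -E "pos|force"; done
python3 - <<'E'
from h import *
plan((490.8,31.1,70),103.1)
E
```

```text
tcp_pos: [491.0, 31.1, 67.2]
contact_force: [0.6, 0.3, 1.3]
tcp_pos: [491.2, 31.1, 66.5]
contact_force: [1.0, 0.3, 8.6]
tcp_pos: [491.3, 31.1, 66.2]
contact_force: [-2.2, -0.3, 29.5]
clock 12.48 tcp [491.3  31.1  66.2] yaw 103.07 open -0.1 F [-2.2 -0.3 29.5] T [ 0.01  0.5  -0.  ] q [-0.06  0.59  1.86 -0.    0.69 -0.29]
delta tool cm [ 0.014 -0.052 -0.379] tilt z [ 1.3e-03 -1.0e-04 -1.0e+00]
rotz rad -0.001
```

```bash
python3 -m inch '{"translation":[[0,0,-0.4],[0,0,-1.5],[0,0,-3],[0,0,-2],[0,0,0],[0,0,0]],"rotation":[[0,0,0],[0,0,0],[0,0,0],[0,0,0],[0,0,0],[0,0,0]],"hand":[0,0,0,0,0,0]}'
python3 - <<'E'
from h import *
st=read_state(); im=read_camera('wrist'); cv2.imwrite('pics/w11.png',im[:,:,::-1]); sc=read_camera('scene');cv2.imwrite('pics/s2.png',sc[:,:,::-1])
plan((490.8,31.1,70),103.1,st); import pickle; pickle.dump(st,open('pics/w11.pkl','wb'))
crop(im[:,:,::-1],190,160,450,355,3.07,'pics/c14.png'); crop(sc[:,:,::-1],290,240,390,315,7,'pics/c15.png')
E
```

```text
clock: 12.98
tcp_pos: [491.2, 31.1, 135.0]
orientation: [1.954, 2.459, 0.001]
contact_force: [-0.2, 0.1, -0.1]
opening: 0.0
clock 12.98 tcp [491.2  31.1 135. ] yaw 103.07 open 0.0 F [-0.2  0.1 -0.1] T [ 0.03 -0.04  0.04] q [-0.06  0.47  1.8   0.    0.86 -0.29]
delta tool cm [ 0.011 -0.047  6.498] tilt z [ 1.5e-03 -1.0e-04 -1.0e+00]
rotz rad -0.001
```

View pics/c14.png

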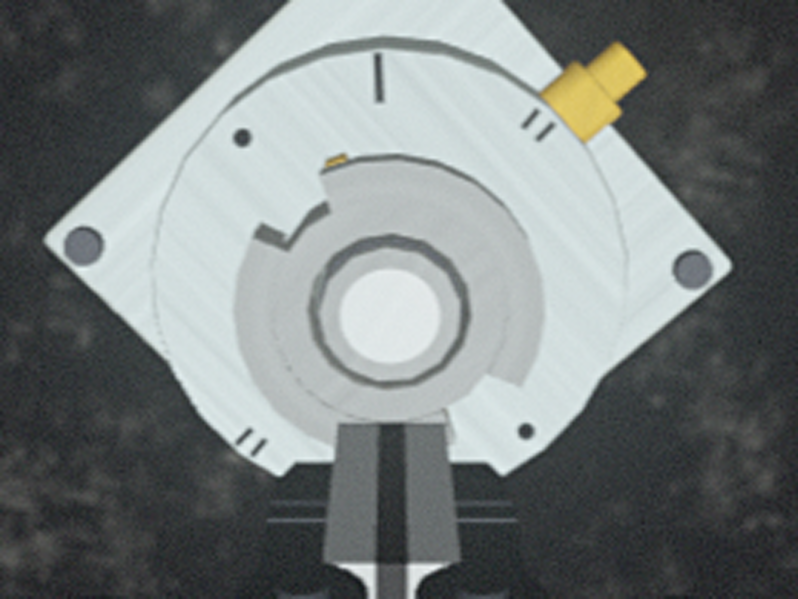

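View pics/c15.png

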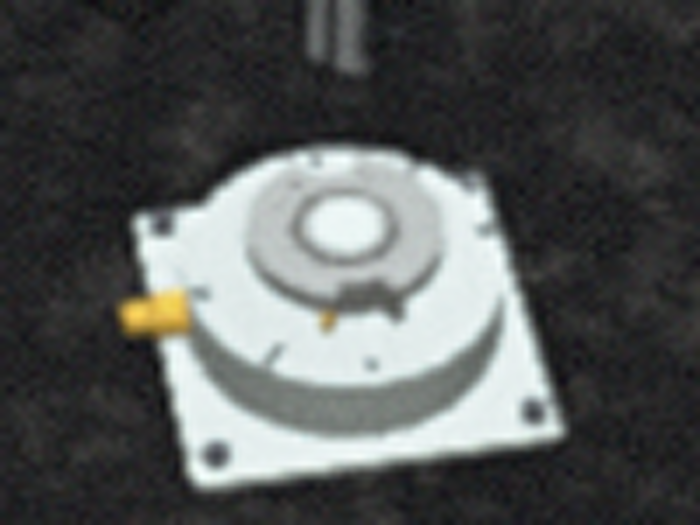

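The wrist and scene views both show the insert upright, centred and flush in the neck (window centre at crop (389,315)). Next is the cap.

Run:
```python
from h import *
plan((505,-303,160),133)
```

```text
clock 13.08 tcp [490.4  31.1 133.7] yaw 103.06 open -0.3 F [ 0.3 -0.1  0.4] T [-0.01  0.01  0.02] q [-0.06  0.48  1.8  -0.    0.86 -0.29]
delta tool cm [-32.875  -6.133  -2.634] tilt z [-0.0011  0.     -1.    ]
rotz rad -0.522
```

```bash
python3 -m inch '{"translation":[[-1.5,-0.3,-0.6],[-3.2,-0.6,-1],[-3.6,-0.68,-1],[-3.7,-0.7,0],[-3.7,-0.7,0],[-3.7,-0.7,0],[-3.7,-0.7,0],[-3.7,-0.7,0],[-3.2,-0.6,0],[-1.9,-0.3,0],[-0.9,-0.1,0],[0,0,0]],"rotation":[[0,0,0],[0,0,0],[0,0,0],[0,0,0],[0,0,0],[0,0,0],[0,0,0],[0,0,0],[0,0,0],[0,0,0],[0,0,0],[0,0,-0.06]],"hand":[2,4,6,6,6,6,6,6,6,6,6,6]}'
python3 -m inch '{"translation":[[0,0,0],[0,0,0],[0,0,0],[0,0,0],[0,0,0],[0,0,0]],"rotation":[[0,0,-0.12],[0,0,-0.12],[0,0,-0.12],[0,0,-0.1],[0,0,0],[0,0,0]],"hand":[6,6,6,6,6,6]}'
python3 - <<'E'
from h import *
st=read_state(); im=read_camera('wrist'); cv2.imwrite('pics/w12.png',im[:,:,::-1])
plan((508,-304,70),133,st); import pickle; pickle.dump(st,open('pics/w12.pkl','wb'))
E
```

```text
clock: 14.08
tcp_pos: [505.5, -303.8, 158.9]
orientation: [-1.883, -2.513, 0.0]
contact_force: [-0.7, 0.1, 0.6]
opening: 59.8
clock: 14.58
tcp_pos: [505.6, -301.4, 159.5]
orientation: [-1.26, -2.876, -0.001]
contact_force: [-0.3, -0.1, -0.8]
opening: 60.2
clock 14.58 tcp [ 505.6 -301.4  159.5] yaw 132.7 open 60.2 F [-0.3 -0.1 -0.8] T [ 0.    0.02 -0.  ] q [-0.64  0.55  1.54  0.    1.05 -1.38]
delta tool cm [-3.700e-01 -1.000e-03  8.945e+00] tilt z [-0.0013  0.0011 -1.    ]
rotz rad -0.005
```

View pics/w12.png

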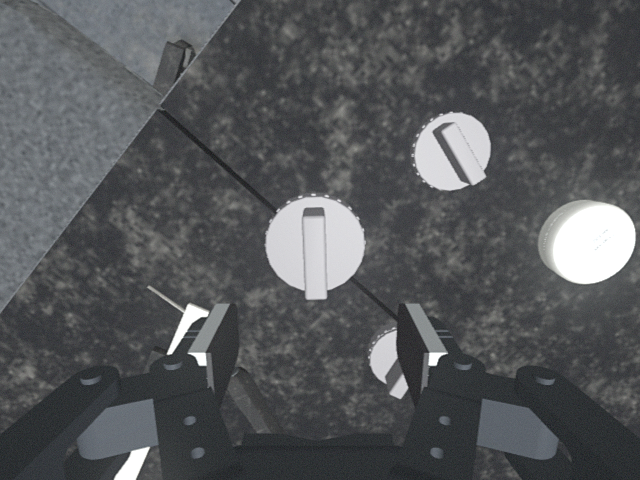

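The large cap is centred at about (316,243). Its bar's top face runs from (314,215) to (316.5,298), almost in line with the tool's x axis.

Run:
```python
from h import *
import pickle; st=pickle.load(open('pics/w12.pkl','rb'))
im=cv2.imread('pics/w12.png'); crop(im,255,185,375,305,5,'pics/c16.png')
b=[px2w('wrist',p,48.5,st) for p in [(314,215),(316.5,298)]];d=b[1]-b[0];print('bar',np.degrees(np.arctan2(d[1],d[0])),np.linalg.norm(d),sum(b)/2)
```

```text
bar -45.68682362121711 52.74787115817154 [ 507.55586506 -305.39613512   48.5       ]
```

View pics/c16.png

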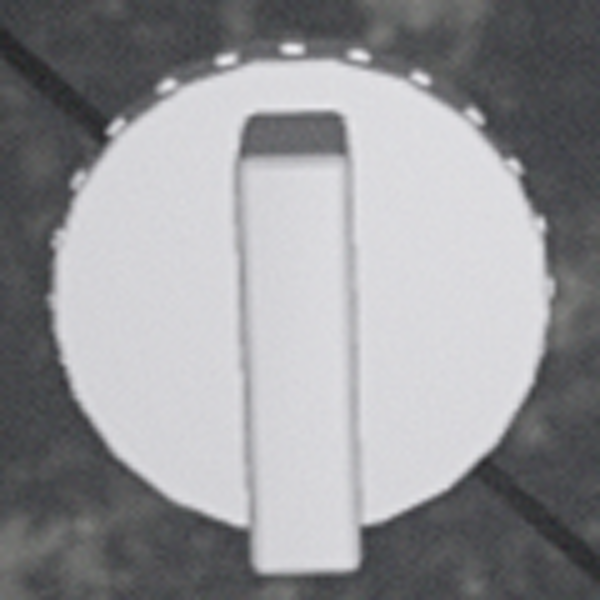

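Run:
```python
from h import *
plan((507.5,-305.5,44),134.3)
```

```text
clock 14.63 tcp [ 505.7 -301.6  159.7] yaw 132.66 open 60.0 F [-0.3 -0.1  0.2] T [ 0.05  0.02 -0.05] q [-0.64  0.55  1.54  0.    1.05 -1.38]
delta tool cm [-0.427 -0.133 11.566] tilt z [-1.e-03  8.e-04 -1.e+00]
rotz rad -0.029
```

```bash
python3 -m inch '{"translation":[[-0.2,-0.07,1],[-0.2,-0.07,2],[0,0,2.6],[0,0,2.6],[0,0,1.8],[0,0,1],[0,0,0.5],[0,0,0],[0,0,0],[0,0,0],[0,0,0],[0,0,0]],"rotation":[[0,0,-0.028],[0,0,0],[0,0,0],[0,0,0],[0,0,0],[0,0,0],[0,0,0],[0,0,0],[0,0,0],[0,0,0],[0,0,0],[0,0,0]],"hand":[5,4.5,4,4,4,4,4,4,2,1,1,1]}' 30
python3 - <<'E'
from h import *
st=read_state(); im=read_camera('wrist'); cv2.imwrite('pics/w13.png',im[:,:,::-1])
plan((507.5,-305.5,44),134.3,st)
crop(im[:,:,::-1],160,130,480,370,2.5,'pics/c17.png')
E
```

```text
clock: 15.63
tcp_pos: [508.2, -306.4, 46.4]
orientation: [1.215, 2.895, -0.001]
contact_force: [-0.2, -0.1, 7.9]
opening: 13.9
clock 15.63 tcp [ 508.2 -306.4   46.4] yaw 134.45 open 13.9 F [-0.2 -0.1  7.9] T [ 0.08  0.12 -0.05] q [-0.64  0.71  1.61  0.    0.82 -1.42]
delta tool cm [0.116 0.015 0.244] tilt z [ 0.0016 -0.0011 -1.    ]
rotz rad 0.003
```

View pics/c17.png

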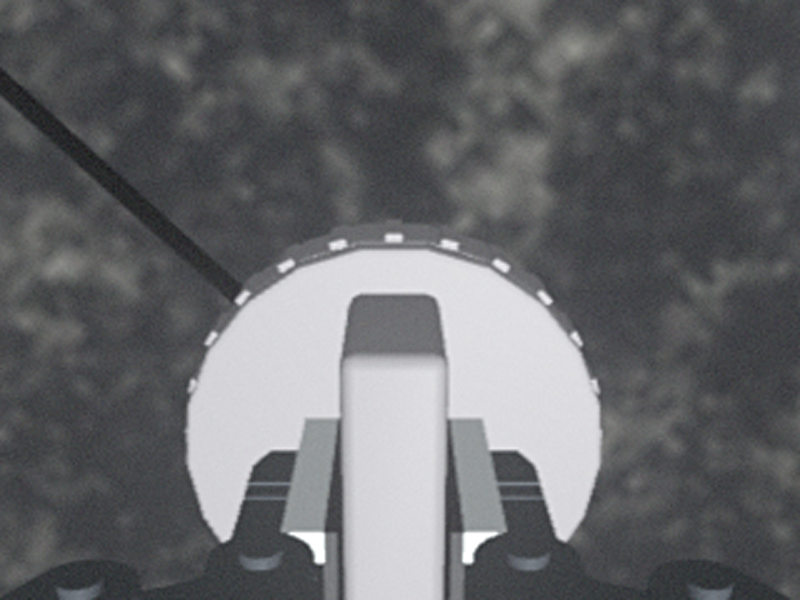

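Run:
```python
from h import *
st=read_state(); Rm=R.from_rotvec(st['orientation']).as_matrix()
P=lambda x,y,z:Rm.T@(px2w('wrist',(160+x/2.5,130+y/2.5),z,st)-st['tcp_pos'])
print('bar far end',P(395,354,48.5)-[27,0,0],'bar far end lower',P(394,296,18.5)-[27,0,0],'top back',P(394,243,18.5)-[34,0,0],'L/R',P(186,440,18.5),P(602,440,18.5))
```

```text
bar far end [ 0.63429685  0.06685373 -2.1005737 ] bar far end lower [-7.50630052e-01 -2.08735704e-02  2.79021337e+01] top back [ 0.65215773 -0.0307985  27.88587352] L/R [  2.01287941 -33.48415876  27.93761807] [ 2.05825286 33.50430311 27.96036277]
```

```bash
python3 -m inch '{"translation":[[0,0,0],[0,0,0],[0,0,-0.4],[0,0,-1.2],[0,0,-2],[0,0,-2.4],[0,0,-2.4],[0.8,1.1,-0.6],[1.8,2.4,0],[2.1,2.8,0],[2.2,2.9,0],[2.2,2.9,0]],"rotation":[[0,0,0],[0,0,0],[0,0,0],[0,0,0],[0,0,-0.049],[0,0,-0.098],[0,0,-0.049],[0,0,0],[0,0,0],[0,0,0],[0,0,0],[0,0,0]],"hand":[1,1,1,1,1,1,1,1,1,1,1,1]}' 80
python3 -m inch '{"translation":[[2.2,2.9,0],[2.2,2.9,0],[2.2,2.9,0],[2.1,2.8,0],[1.4,1.9,0],[0.6,0.8,0],[0,0,0],[0,0,0]],"rotation":[[0,0,0],[0,0,0],[0,0,0],[0,0,0],[0,0,0],[0,0,0],[0,0,0],[0,0,0]],"hand":[1,1,1,1,1,1,1,1]}' 80
python3 - <<'E'
from h import *
st=read_state(); im=read_camera('wrist'); cv2.imwrite('pics/w14.png',im[:,:,::-1])
plan((491.3,30.8,95),145.7,st); import pickle; pickle.dump(st,open('pics/w14.pkl','wb'))
E
```

```text
clock: 16.68
tcp_pos: [499.9, -152.8, 135.7]
orientation: [0.93, 3.001, 0.0]
contact_force: [0.6, -0.6, -1.8]
opening: 12.8
clock: 17.35
tcp_pos: [492.2, 23.1, 135.5]
orientation: [0.926, 3.002, -0.0]
contact_force: [0.4, -0.6, -2.1]
opening: 12.4
clock 17.35 tcp [492.2  23.1 135.5] yaw 145.73 open 12.4 F [ 0.4 -0.6 -2.1] T [-0.06  0.   -0.01] q [-0.07  0.47  1.8  -0.    0.87 -1.05]
delta tool cm [0.507 0.589 4.05 ] tilt z [ 2.e-04 -2.e-04 -1.e+00]
rotz rad 0.0
```

View pics/w14.png

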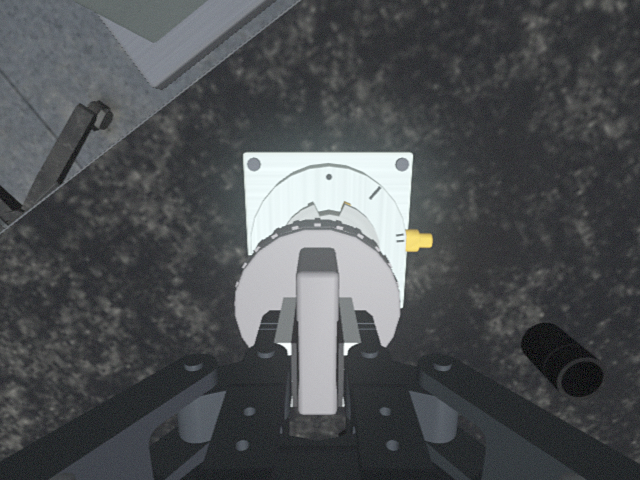

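```bash
python3 -m inch '{"translation":[[0.25,0.3,0.5],[0.25,0.3,1],[0,0,1],[0,0,0.8],[0,0,0.2],[0,0,0],[0,0,0]],"rotation":[[0,0,0],[0,0,0],[0,0,0],[0,0,0],[0,0,0],[0,0,0],[0,0,0]],"hand":[1,1,1,1,1,1,1]}' 80
python3 - <<'E'
from h import *
st=read_state(); im=read_camera('wrist'); cv2.imwrite('pics/w15.png',im[:,:,::-1])
plan((491.3,30.8,95),145.7,st); import pickle; pickle.dump(st,open('pics/w15.pkl','wb'))
crop(im[:,:,::-1],200,120,440,320,3.3,'pics/c18.png')
E
```

```text
clock: 17.98
tcp_pos: [491.7, 30.3, 100.3]
orientation: [-0.928, -3.001, 0.0]
contact_force: [0.0, -0.2, -1.3]
opening: 12.6
clock 17.98 tcp [491.7  30.3 100.3] yaw 145.65 open 12.6 F [ 0.  -0.2 -1.3] T [-0.04  0.01  0.01] q [-0.06  0.53  1.83  0.    0.78 -1.03]
delta tool cm [0.06  0.023 0.531] tilt z [-2.e-04  0.e+00 -1.e+00]
rotz rad -0.001
```

View pics/c18.png

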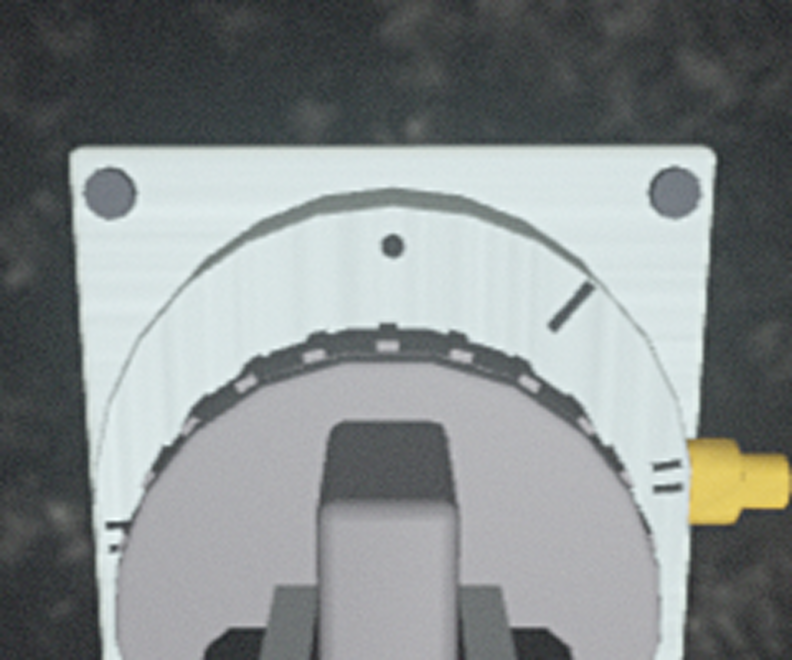

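Run:
```python
from h import *
import pickle; st=pickle.load(open('pics/w15.pkl','rb')); Rm=R.from_rotvec(st['orientation']).as_matrix()
P=lambda x,y,z:Rm.T@(px2w('wrist',(200+x/3.3,120+y/3.3),z,st)-st['tcp_pos'])
zu=st['tcp_pos'][2]-46.4
print('dot->centre',P(392.5,246,30)-[40,0,0]); a=P(592,285,30);i=P(552,328,30);print('line', a-[45*np.cos(.7),45*np.sin(.7),0],np.degrees(np.arctan2((a-i)[1],(a-i)[0])))
print('cap bar end',P(388,500,zu+48.5)-[27,0,0],'cap top back',P(388,362,zu+18.5)-[34,0,0],'LR',P(116,600,zu+18.5),P(661,600,zu+18.5), 'low rim',P(388,325,zu)-[35,0,0])
e1=P(75,150,6);e2=P(712,147,6);print('plate edge ang',np.degrees(np.arctan2((e2-e1)[0],(e2-e1)[1])))
```

```text
dot->centre [ 0.39428707  0.61642477 70.31625793]
line [ 0.29512698  0.71146823 70.31321873] 41.14121817963615
cap bar end [ 0.66379776 -0.08786445 -2.09567604] cap top back [-0.32467744 -0.06637649 27.90526103] LR [  3.85850154 -33.09907288  27.90305223] [ 3.92144533 33.1528019  27.89815885] low rim [-1.02522801 -0.04916772 46.40530677]
plate edge ang 0.3138362205119656
```

```bash
python3 -m inch '{"translation":[[0.04,0.05,0.2],[0,0,0.3],[0,0,0.3],[0,0,0.2],[0,0,0]],"rotation":[[0,0,0],[0,0,0],[0,0,0],[0,0,0],[0,0,0]],"hand":[1,1,1,1,1]}' 80
for i in 1 2 3; do python3 -m inch '{"translation":[[0,0,0.1],[0,0,0.1],[0,0,0]],"rotation":[[0,0,0],[0,0,0],[0,0,0]],"hand":[1,1,1]}' | grep -E "pos|force"; done
```

```text
clock: 18.45
tcp_pos: [491.3, 31.3, 89.8]
orientation: [-0.926, -3.001, 0.0]
contact_force: [-1.3, -0.6, -2.1]
opening: 12.6
tcp_pos: [491.5, 31.2, 88.2]
contact_force: [0.1, 0.3, -2.2]
tcp_pos: [491.5, 31.2, 86.1]
contact_force: [0.1, -0.4, -2.0]
tcp_pos: [491.5, 31.2, 84.1]
contact_force: [-0.5, 0.6, -1.6]
```

```bash
for i in 1 2; do python3 -m inch '{"translation":[[0,0,0.1],[0,0,0.1],[0,0,0]],"rotation":[[0,0,0],[0,0,0],[0,0,0]],"hand":[1,1,1]}' | grep -E "pos|force"; done
for i in 1 2 3; do python3 -m inch '{"translation":[[0,0,0.1],[0,0,0]],"rotation":[[0,0,0],[0,0,0]],"hand":[1,1]}' | grep -E "pos|force"; done
python3 - <<'E'
from h import *
plan((491.3,31,78),145.7)
E
```

```text
tcp_pos: [491.4, 31.2, 82.1]
contact_force: [0.6, 0.5, -2.6]
tcp_pos: [491.5, 31.2, 80.1]
contact_force: [0.7, -0.2, -1.1]
tcp_pos: [491.5, 31.2, 79.2]
contact_force: [-0.4, -0.5, -1.1]
tcp_pos: [491.5, 31.2, 78.2]
contact_force: [-0.4, 0.2, -1.1]
tcp_pos: [491.5, 31.2, 78.1]
contact_force: [-5.7, -0.3, 19.8]
clock 20.2 tcp [491.5  31.2  78.1] yaw 145.69 open 12.3 F [-5.7 -0.3 19.8] T [ 0.01  0.82 -0.02] q [-0.06  0.57  1.85 -0.    0.72 -1.03]
delta tool cm [ 0.007 -0.032  0.006] tilt z [ 6.e-04 -1.e-04 -1.e+00]
rotz rad -0.0
```

```bash
python3 -m inch '{"translation":[[0,0,-0.06],[0,0,0],[0,0,0]],"rotation":[[0,0,0],[0,0,0],[0,0,0]],"hand":[1,1,1]}' 80; python3 -m inch '{"translation":[[0,0,0],[0,0,0],[0,0,0],[0,0,0]],"rotation":[[0,0,0.05],[0,0,0.06],[0,0,0.06],[0,0,0]],"hand":[1,1,1,1]}'
python3 - <<'E'
from h import *
plan((491.3,31,78),105.65)
E
```

```text
clock: 20.45
tcp_pos: [491.6, 31.2, 78.1]
orientation: [0.927, 3.002, 0.0]
contact_force: [-2.3, 0.8, 9.1]
opening: 13.1
clock: 20.78
tcp_pos: [491.8, 31.2, 78.1]
orientation: [1.184, 2.909, 0.0]
contact_force: [-0.8, -0.5, 7.0]
opening: 12.5
clock 20.78 tcp [491.8  31.2  78.1] yaw 135.72 open 12.5 F [-0.8 -0.5  7. ] T [-0.16  0.12 -0.05] q [-0.06  0.57  1.85 -0.    0.72 -0.86]
delta tool cm [ 0.024 -0.047  0.007] tilt z [ 6.e-04 -1.e-04 -1.e+00]
rotz rad 0.525
```

```bash
python3 -m inch '{"translation":[[0,0,-0.03],[0,0,0],[0,0,0],[0,0,0],[0,0,0]],"rotation":[[0,0,0.06],[0,0,0.08],[0,0,0.08],[0,0,0.06],[0,0,0]],"hand":[1,1,1,1,1]}' 80
python3 - <<'E'
from h import *
plan((491.3,31,78),105.65)
E
```

```text
clock: 21.2
tcp_pos: [491.4, 31.2, 78.1]
orientation: [-1.577, -2.717, 0.0]
contact_force: [-1.0, -2.4, 1.8]
opening: 12.3
clock 21.2 tcp [491.4  31.2  78.1] yaw 119.74 open 12.3 F [-1.  -2.4  1.8] T [-0.44  0.17  0.04] q [-0.06  0.57  1.85 -0.    0.72 -0.58]
delta tool cm [-0.007 -0.021  0.014] tilt z [-2.e-04 -1.e-04 -1.e+00]
rotz rad 0.246
```

```bash
python3 -m inch '{"translation":[[0,0,0],[0,0,0],[0,0,0],[0,0,0],[0,0,0],[0,0,0]],"rotation":[[0,0,0.07],[0,0,0.07],[0,0,0.06],[0,0,0.045],[0,0,0],[0,0,0]],"hand":[1,1,1,1,1,1]}' 80
python3 - <<'E'
from h import *
st=read_state(); im=read_camera('wrist'); cv2.imwrite('pics/w16.png',im[:,:,::-1]); t=read_camera('top');cv2.imwrite('pics/t2.png',t[:,:,::-1]); sc=read_camera('scene');cv2.imwrite('pics/s3.png',sc[:,:,::-1])
plan((491.3,31,78),105.65,st); import pickle; pickle.dump(st,open('pics/w16.pkl','wb'))
crop(im[:,:,::-1],170,150,470,370,2.6,'pics/c19.png')
crop(sc[:,:,::-1],230,150,430,315,4,'pics/c20.png')
E
```

```text
clock: 21.7
tcp_pos: [491.3, 31.2, 78.1]
orientation: [-1.889, -2.51, 0.001]
contact_force: [-2.5, -2.3, 2.5]
opening: 12.7
clock 21.7 tcp [491.3  31.2  78.1] yaw 106.05 open 12.7 F [-2.5 -2.3  2.5] T [-0.42  0.37  0.07] q [-0.06  0.57  1.85 -0.    0.72 -0.34]
delta tool cm [-0.015 -0.008  0.012] tilt z [-4.e-04 -1.e-04 -1.e+00]
rotz rad 0.007
```

View pics/c19.png

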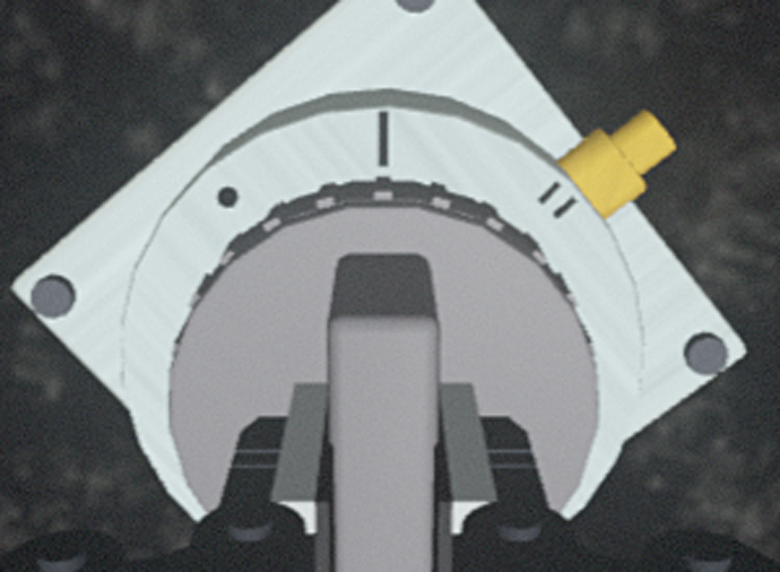

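View pics/c20.png

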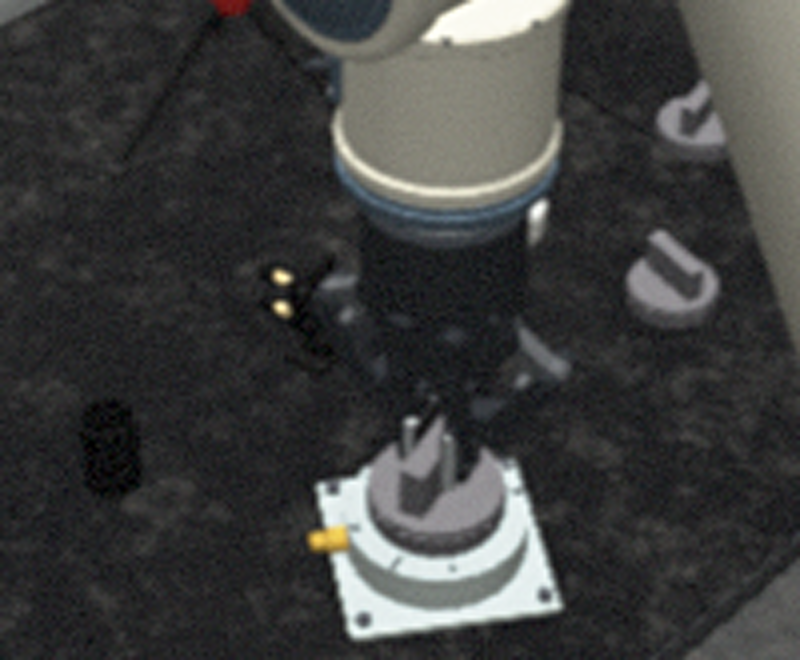

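```bash
python3 -m inch '{"translation":[[0,0,0],[0,0,0],[0,0,0],[0,0,0],[0,0,0],[0,0,0],[0,0,0],[0,0,0]],"rotation":[[0,0,0.006],[0,0,0],[0,0,0],[0,0,0],[0,0,0],[0,0,0],[0,0,0],[0,0,0]],"hand":[1,1,1,1,1,1,1,1]}' 80
python3 - <<'E'
from h import *
st=read_state(); im=read_camera('wrist'); cv2.imwrite('pics/w17.png',im[:,:,::-1])
plan((491.3,31,78),105.65,st); Rm=R.from_rotvec(st['orientation']).as_matrix()
crop(im[:,:,::-1],260,180,380,300,6,'pics/c21.png')
t=cv2.imread('pics/t2.png'); crop(t,230,180,430,310,4,'pics/c22.png')
E
```

```text
clock: 22.52
tcp_pos: [491.4, 31.2, 78.1]
orientation: [-1.901, -2.501, 0.0]
contact_force: [-3.8, -1.3, 2.2]
opening: 12.5
clock 22.52 tcp [491.4  31.2  78.1] yaw 105.53 open 12.5 F [-3.8 -1.3  2.2] T [-0.23  0.64  0.12] q [-0.06  0.57  1.85  0.    0.72 -0.33]
delta tool cm [-0.021 -0.013  0.014] tilt z [-3.e-04  0.e+00 -1.e+00]
rotz rad -0.002
```

View pics/c21.png

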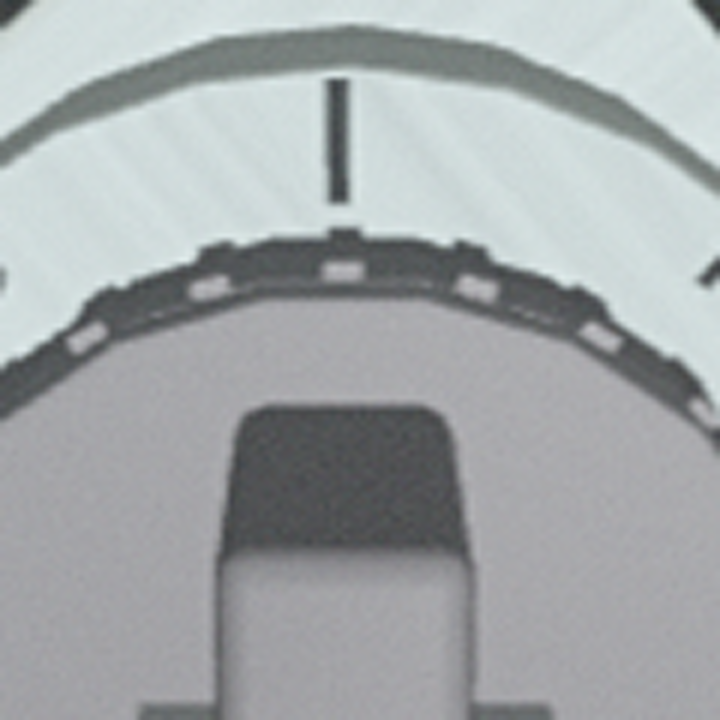

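View pics/c22.png

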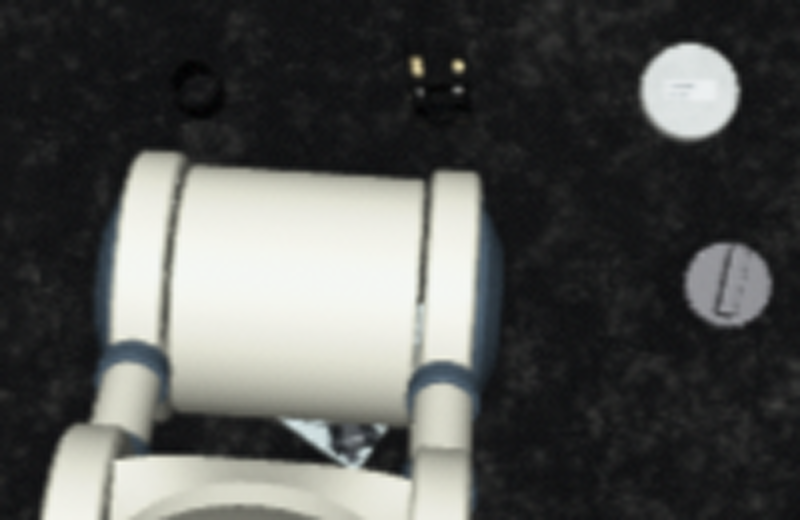

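The bar lines up with the long index line to within about a degree. The tool yaw is 105.5° against the measured line at 105.6°, and the spring torque is being held. The bystanders are at the same pixels as at the start, so I'm handing in.

```bash
python3 -c "
from station import *
print(sign_off()); s=read_state(); print(s['clock'],s['tcp_pos'],s['contact_force'],s['opening'])"
```

```text
the job is handed in; nothing more can be done
None
the job is handed in; nothing more can be done
```

The job is done and handed in at about 22.6 s of the 59 s allowed; sign-off reports no verdict. The gripper is still holding the cap's bar at the half-way angle.

**Insert:** I pressed it down with closed fingertips until the force rose to about 30 N. The fingertips were then at about 44.2 to 44.5 mm, where the insert's top should be when fully down. The pictures showed it centred and flush. Only about 1 N showed on the way down, where 4 N was expected, so I relied on the end stop and the pictures.

**Cap:** It went down with no measurable resistance and seated within 0.2 mm of the expected height, where I pressed it with about 20 N. I then turned it clockwise to a yaw of 105.5°, against 105.6° measured for the long index line, about 40° from entry. It is held there with 80 N of grip. No lock click was approached: the turn stopped short of the catch at 49°.

**Last checks:**
- **Alignment:** the last wrist picture shows the bar in line with the long index line to within about a degree.
- **Torque:** it read 0.07 to 0.12 N m against the spring's 0.08.
- **Forces:** the last readings were under 4 N.
- **Bystanders:** the lens tube, mirror mount and lens case stood at the same pixels as at the start.

**Disagreement:** the wrist camera's reported position shifted by 2 mm sideways between wrist angles. I corrected for it by gripping the insert from two directions and by checking the alignment close up.

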